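# Top up the flask tray with the hook tool

## Robot

A 7-joint arm with a two-finger parallel gripper is mounted at the origin on a cart in front of the work surface, level with it; the furniture and walls round the work are solid. World frame = base frame: x ahead of the robot, y to its left, z up, the work surface at z = 0. Lengths are in m, angles in rad, forces in N, time in s.
With the tool pointing down it reaches from about 0.4 to 0.875 m from the base axis. Payload 6.5 kg.
Tool frame: the origin (TCP) lies at the very end of the fingers, on their centre line; the grasp point (between the pads) lies 19 mm behind it (bot.hold_point_z is the distance from the TCP to the grasp point, in m); x points along the fingers, y is the direction in which the jaws open and shut, and the axes are right-handed (so a half turn about x gives the same grasp; the last joint's range is limited). The gripper opens to 85 mm and grips with 20 to 120 N. Pads are 22 mm wide; open, the fingers measure 114 mm over their backs; the gripper's body (76 mm by 85 mm) begins 54 mm behind the grasp point. The pads swing forward as they close: fully open they stand 13 mm farther back than shut.
Start: joints at [-1.223, 0.536, -0.004, 1.538, 0.003, 1.067, -0.071], TCP at [0.261, 0.595, 0.231] pointing down, gripper open.
Joint ranges: [-2.7, 2.7], [-0.37, 2.16], [-1.27, 1.26], [0.24, 2.4], [-1.31, 4.45], [0.19, 1.91], [-2.76, 2.76]. Speed limits (rad/s): [2.39, 2.39, 3.14, 3.14, 3.14, 3.14, 3.14].

## Interface

Orientations are given as a rotation vector (axis times angle).
In Python, from cell import bot gives the robot as it stands.
- The arm moves only by the tool drive_tool, never from a script. Its arguments are lists of equal length, an entry for each row: "jaw": the opening in per cent of the stroke, from 0 (shut) to 100 (fully open); "dp": the shift along the tool's x, y, z in m, a list of three; "angular": the turn, a rotation vector about the tool's x, y, z in degrees, a list of three. In form: {"jaw": [jaw, ...], "dp": [[dx, dy, dz], ...], "angular": [[rx, ry, rz], ...]}. A call has 1 to 12 rows; each row is the pose to reach, as a shift and turn from the pose commanded when the call began, along the tool's axes at that moment; what a row does not reach only later rows make up. A row lasts 1/10 s, in which the tool goes at most 50 mm and 8.59 degrees, less where a joint would pass 70% of its speed; a pose out of reach is approached as far as the arm can. A call with a gripper value outside its range is refused whole. The fingers move at their own pace and stop on an object; "newtons" is the grip in N (left out, the last holds). Time passes only in rows, so rows that repeat a pose let the fingers close. It gives the time, the measured TCP pose, the force and the opening at its end, in the units of the state.
- bot.get_state(): the state, without advancing time (a new reading comes with each control period).
- bot.get_image(name): name is "scene" or "top" or "wrist"; returns a dict with "frame" (384x512x3 uint8, red, green, blue), "mtx" (3x3 intrinsics, pixels), "position" and "orientation" of the camera in the world. Camera axes: x right, y up, looking along -z (the intrinsics and any distortion apply to the point x, -y, -z); pixel columns grow to the right and rows downward; lengths in m; the calibration is good to about 2 mm. A picture is of the moment at which its call begins. There is no depth.
- bot.hand_in(): hands the job in, once; it reports no verdict.
The state is a dict: "clock": time; "q": joint angles; "joint_vel": joint speeds; "effort": joint torques, N m; "tool_pos": TCP position; "orientation": TCP orientation; "force": force on the tool from outside, world axes, zero at the start; "ft_torque": the same for the moment, N m; "finger_gap": opening from 0.0 (shut) to 1.0 (fully open).
Only numpy, scipy, OpenCV 4.12 (cv2) and the standard library are available. Lean on these libraries where they do the work, as an engineer would, in place of code of your own. Each camera call takes 0.05 s, during which the arm holds its last target.

## Task

The flask tray sits deep in the low bay: take the hook tool from its cork mat, drop its tip into the eye at the front of the tray and draw the tray out to its stop with it. Then stand every spare conical flask from the worktop upright in an empty pocket of the tray, one to a pocket, push the tray fully home again, and stand the hook tool back on its mat. The flasks already in the tray stay in its pockets, and the beaker and the sample jar are left where they are.

Things in the scene. Friction and masses are not known exactly. Their poses are not given: they have to be found in the camera images.
- tray (a joint): how far the flask tray has slid out of the low bay, m: 0 = fully home (end stop), 0.150 = drawn out to its front stop. It slides along -x of the eye's axes, with about 1.5 N of friction, and stays where it is left
- eye (a point): centre of the horizontal steel pull eye in the middle of the tray's front; ring of 8 mm round bar, 32 mm clear inside (48 mm over all), bar centre 40 mm above the worktop, open from above and beneath; 21 mm ahead of the tray's front plate (top edge 52 mm up). x points into the bay (push direction), z up
- bay: low grey storage bay, 129 mm deep, 408 mm wide, open at the front; roof underside 145 mm, top 157 mm above the worktop (two petri dishes and two dropper bottles stand on it, up to 265 mm). Origin under the pocket row of the home tray, x inward; roof's front edge at x = -75 mm, so with the tray home the eye (x = -66 mm) lies 9 mm under the roof
- pocket0 (a point): middle of the floor of tray pocket 0 (0 to 4 run in a row from the +y end to the -y end, 75 mm apart); 69 x 69 mm clear, floor 18 mm and dividers' top 42 mm above the worktop; axes as the eye's. With the tray drawn out the row stands 75 mm in front of the roof's edge
- pocket1 (a point): middle of the floor of tray pocket 1 (0 to 4 run in a row from the +y end to the -y end, 75 mm apart); 69 x 69 mm clear, floor 18 mm and dividers' top 42 mm above the worktop; axes as the eye's. With the tray drawn out the row stands 75 mm in front of the roof's edge
- pocket2 (a point): middle of the floor of tray pocket 2 (0 to 4 run in a row from the +y end to the -y end, 75 mm apart); 69 x 69 mm clear, floor 18 mm and dividers' top 42 mm above the worktop; axes as the eye's. With the tray drawn out the row stands 75 mm in front of the roof's edge
- pocket3 (a point): middle of the floor of tray pocket 3 (0 to 4 run in a row from the +y end to the -y end, 75 mm apart); 69 x 69 mm clear, floor 18 mm and dividers' top 42 mm above the worktop; axes as the eye's. With the tray drawn out the row stands 75 mm in front of the roof's edge
- pocket4 (a point): middle of the floor of tray pocket 4 (0 to 4 run in a row from the +y end to the -y end, 75 mm apart); 69 x 69 mm clear, floor 18 mm and dividers' top 42 mm above the worktop; axes as the eye's. With the tray drawn out the row stands 75 mm in front of the roof's edge
- hook_grip (a point): middle of the hook tool's wooden grip block: 72 mm long (x), 26 mm wide (y), top 76 mm above the tool's underside, this point 48 mm above it. Block stands by itself on a black foot 90 x 52 x 8 mm. A shaft of 8 mm steel bar runs forward from it, 66 mm above the underside, and turns down at its end. x points along the shaft to the tip, z up
- hook_tip (a point): lower end of the hook tool's downturned tip (8 mm round bar): 110 mm ahead (x) of hook_grip and 30 mm lower, 18 mm above the tool's underside; shaft 48 mm above this end
- mat: light brown cork mat 240 (x) x 110 (y) x 3 mm, fixed flat on the worktop at the robot's right: the hook tool's place; origin at the centre of its underside, x along its length
- stored0_mid (a point): flask stored in the tray at the start (absent in some starts): clear conical glass flask, 64 mm across its round foot, 108 mm tall; vertical neck 25 mm across from 78 mm above the underside to the mouth at 108 mm (grasp it there, from any side); point on its axis at half height, 54 mm above its underside, z up its axis
- stored1_mid (a point): flask stored in the tray at the start (absent in some starts): clear conical glass flask, 64 mm across its round foot, 108 mm tall; vertical neck 25 mm across from 78 mm above the underside to the mouth at 108 mm (grasp it there, from any side); point on its axis at half height, 54 mm above its underside, z up its axis
- stored2_mid (a point): flask stored in the tray at the start (absent in some starts): clear conical glass flask, 64 mm across its round foot, 108 mm tall; vertical neck 25 mm across from 78 mm above the underside to the mouth at 108 mm (grasp it there, from any side); point on its axis at half height, 54 mm above its underside, z up its axis
- stored3_mid (a point): flask stored in the tray at the start (absent in some starts): clear conical glass flask, 64 mm across its round foot, 108 mm tall; vertical neck 25 mm across from 78 mm above the underside to the mouth at 108 mm (grasp it there, from any side); point on its axis at half height, 54 mm above its underside, z up its axis
- stored4_mid (a point): flask stored in the tray at the start (absent in some starts): clear conical glass flask, 64 mm across its round foot, 108 mm tall; vertical neck 25 mm across from 78 mm above the underside to the mouth at 108 mm (grasp it there, from any side); point on its axis at half height, 54 mm above its underside, z up its axis
- spare0_mid (a point): spare flask standing on the worktop at the start (absent in some starts): clear conical glass flask, 64 mm across its round foot, 108 mm tall; vertical neck 25 mm across from 78 mm above the underside to the mouth at 108 mm (grasp it there, from any side); point on its axis at half height, 54 mm above its underside, z up its axis
- spare1_mid (a point): spare flask standing on the worktop at the start (absent in some starts): clear conical glass flask, 64 mm across its round foot, 108 mm tall; vertical neck 25 mm across from 78 mm above the underside to the mouth at 108 mm (grasp it there, from any side); point on its axis at half height, 54 mm above its underside, z up its axis
- spare2_mid (a point): spare flask standing on the worktop at the start (absent in some starts): clear conical glass flask, 64 mm across its round foot, 108 mm tall; vertical neck 25 mm across from 78 mm above the underside to the mouth at 108 mm (grasp it there, from any side); point on its axis at half height, 54 mm above its underside, z up its axis
- beaker_mid (a point): small glass beaker, 45 mm across and 55 mm tall, among the spare flasks; to be left alone; point at half height on its axis
- jar_mid (a point): white-lidded sample jar, 50 mm across and 53 mm tall, near the mat; to be left alone; point at half height on its axis
- hook: the hook tool as a whole (see hook_grip): origin at the centre of its foot's underside, x along the shaft
Mind the look-alikes: they are no part of the job. What is shaped like the part that bears spare1_mid but purple or yellow is not meant. Several things look just like the hook: the one meant starts farthest to the robot's left.

How it is judged:
On the way, in this order (a step that is already met when the one before it is completed fails the run):
1. the hook's tip is down in the tray's eye while the tray is still home (horizontal distance between hook_tip and eye below 0.02 m and z of hook_tip in the frame of eye below -0.005 m and value of joint tray below 0.012 m), for 0.1 s.
2. the tray is drawn out to its stop with the hook's tip in the eye (horizontal distance between hook_tip and eye below 0.02 m and z of hook_tip in the frame of eye below -0.005 m and value of joint tray above 0.14 m), for 0.2 s.
3. every spare flask stands in a pocket of the drawn-out tray (x of spare0_mid in the frame of pocket2 between -0.012 and 0.012 m and y of spare0_mid in the frame of pocket2 between -0.165 and 0.165 m and z of spare0_mid in the frame of pocket2 between 0.048 and 0.06 m and angle between each of spare0_mid, spare1_mid, spare2_mid's own z axis and vertical below 0.12 rad and x of spare1_mid in the frame of pocket2 between -0.012 and 0.012 m and y of spare1_mid in the frame of pocket2 between -0.165 and 0.165 m and z of spare1_mid in the frame of pocket2 between 0.048 and 0.06 m and x of spare2_mid in the frame of pocket2 between -0.012 and 0.012 m and y of spare2_mid in the frame of pocket2 between -0.165 and 0.165 m and z of spare2_mid in the frame of pocket2 between 0.048 and 0.06 m and value of joint tray above 0.1 m), for 0.2 s.
At the end, for the whole second after the job is handed in: the tray is home (within 8 mm); every flask, spare or stored, stands upright (within 0.12 rad) on the floor of a pocket, within 12 mm of its middle; the hook tool stands upright on its mat (its grip point over the mat), at rest (value of joint tray below 0.008 m and x of spare0_mid in the frame of pocket2 between -0.012 and 0.012 m and y of spare0_mid in the frame of pocket2 between -0.165 and 0.165 m and z of spare0_mid in the frame of pocket2 between 0.048 and 0.06 m and angle between each of spare0_mid, spare1_mid, spare2_mid, stored0_mid, stored1_mid, stored2_mid, stored3_mid, stored4_mid, hook_grip's own z axis and vertical below 0.12 rad and x of spare1_mid in the frame of pocket2 between -0.012 and 0.012 m and y of spare1_mid in the frame of pocket2 between -0.165 and 0.165 m and z of spare1_mid in the frame of pocket2 between 0.048 and 0.06 m and x of spare2_mid in the frame of pocket2 between -0.012 and 0.012 m and y of spare2_mid in the frame of pocket2 between -0.165 and 0.165 m and z of spare2_mid in the frame of pocket2 between 0.048 and 0.06 m and x of stored0_mid in the frame of pocket2 between -0.012 and 0.012 m and y of stored0_mid in the frame of pocket2 between -0.165 and 0.165 m and z of stored0_mid in the frame of pocket2 between 0.048 and 0.06 m and x of stored1_mid in the frame of pocket2 between -0.012 and 0.012 m and y of stored1_mid in the frame of pocket2 between -0.165 and 0.165 m and z of stored1_mid in the frame of pocket2 between 0.048 and 0.06 m and x of stored2_mid in the frame of pocket2 between -0.012 and 0.012 m and y of stored2_mid in the frame of pocket2 between -0.165 and 0.165 m and z of stored2_mid in the frame of pocket2 between 0.048 and 0.06 m and x of stored3_mid in the frame of pocket2 between -0.012 and 0.012 m and y of stored3_mid in the frame of pocket2 between -0.165 and 0.165 m and z of stored3_mid in the frame of pocket2 between 0.048 and 0.06 m and x of stored4_mid in the frame of pocket2 between -0.012 and 0.012 m and y of stored4_mid in the frame of pocket2 between -0.165 and 0.165 m and z of stored4_mid in the frame of pocket2 between 0.048 and 0.06 m and x of hook_grip in the frame of mat between -0.12 and 0.12 m and y of hook_grip in the frame of mat between -0.055 and 0.055 m and z of hook_grip in the frame of mat between 0.044 and 0.058 m and linear speed of hook below 0.02 m/s); the robot touches nothing.
It fails at once if the beaker or the sample jar is pushed more than 60 mm from its place (distance of any of beaker_mid, jar_mid from where it was at the start of the episode above 0.06 m).
Of stored0, stored1, stored2, stored3, stored4 only 1 to 2 are there at a start; the rules pass over those that are not, and their reading is None.
Of spare0, spare1, spare2 only 2 to 3 are there at a start; the rules pass over those that are not, and their reading is None.
At some moment in a run one of hook, spare0, spare1, spare2 may be knocked a few centimetres aside while the robot is not near it.
It also fails if it takes over 200 s, if anything falls off the work surface, if the arm or the gripper's body presses on something with over 40 N, if the wrist force passes 120 N, or if a joint passes its speed limit or range.

## Working session

There is one attempt and no reset: what is moved stays moved. The work goes in short steps, Python scripts to look and compute and a tool call to move; the robot and the scene stay as the last step left them, time stands still between calls to the robot, and variables do not carry over. Pictures are saved under pics/ and viewed, and the job is handed in when it is done.

Besides the shell and the picture viewer there is one more tool, called after "Request:" as a command line: name --argument value ..., lists and objects as JSON in quotes. drive_tool: Moves the arm, as the interface text tells. Its arguments: {"type":"object","properties":{"jaw":{"type":"array","items":{"type":"number"}},"dp":{"type":"array","items":{"type":"array","items":{"type":"number"}}},"angular":{"type":"array","items":{"type":"array","items":{"type":"number"}}},"newtons":{"type":"number"}},"required":["jaw","dp","angular"]}

```bash
ls; mkdir -p pics; cat > h.py <<'E'
import numpy as np,cv2
from scipy.spatial.transform import Rotation as R
from cell import bot
def snap(name,fn):
    im=bot.get_image(name); cv2.imwrite('pics/'+fn,cv2.cvtColor(im['frame'],cv2.COLOR_RGB2BGR)); 
    np.savez('pics/'+fn+'.npz',**{k:np.array(im[k]) for k in im}); return im
def load(fn): return dict(np.load('pics/'+fn+'.npz',allow_pickle=True))
def rot(o):
    o=np.array(o,float)
    return R.from_rotvec(o).as_matrix() if o.shape==(3,) else o
def ray(im,u,v):
    p=np.linalg.inv(im['mtx'])@np.array([u,v,1.0]); d=rot(im['orientation'])@np.array([p[0],-p[1],-p[2]])
    return np.array(im['position']),d
def plane(im,u,v,z):
    o,d=ray(im,u,v); return o+d*(z-o[2])/d[2]
def proj(im,P):
    c=rot(im['orientation']).T@(np.array(P)-im['position']); c=np.array([c[0],-c[1],-c[2]]); q=im['mtx']@c; return q[:2]/q[2]
E
python3 - <<'E'
from h import *
print(bot.get_state())
for n in ['scene','top','wrist']:
    im=snap(n,n+'0.png'); print(n,{k:im[k] for k in im if k!='frame'})
E
```

```text
pics
{'clock': 0.0, 'q': array([-1.22317462,  0.53718787, -0.00444314,  1.53888737,  0.00258835,
        1.06730056, -0.07118361]), 'joint_vel': array([-0.00042664, -0.00042631, -0.00033665,  0.00078884, -0.00165393,
       -0.0002216 ,  0.00139871]), 'effort': array([-6.55445456e-05, -5.83404100e+01,  1.04818169e+00, -2.59110385e+01,
        1.22055868e-02,  9.32319090e-03,  2.43581428e-05]), 'tool_pos': array([0.26112524, 0.59453872, 0.23039343]), 'orientation': array([ 0.32314768,  1.5465743 , -0.32592839]), 'force': array([0.29846781, 0.07709199, 0.19046977]), 'ft_torque': array([ 0.01509963, -0.01632294, -0.03423666]), 'finger_gap': 0.9966572329044702}
scene {'mtx': array([[489.44496395,   0.        , 257.1200009 ],
       [  0.        , 489.44496395, 186.89280061],
       [  0.        ,   0.        ,   1.        ]]), 'position': array([-0.69715522,  0.90150298,  1.00636779]), 'orientation': array([ 0.56407317, -1.13310844, -1.94433683])}
top {'mtx': array([[401.62333637,   0.        , 258.13988118],
       [  0.        , 401.62333637, 193.53660241],
       [  0.        ,   0.        ,   1.        ]]), 'position': array([-0.18101884, -0.3127193 ,  1.11050867]), 'orientation': array([ 0.57085295, -0.40694045, -1.18301622])}
wrist {'mtx': array([[319.35496569,   0.        , 251.80567199],
       [  0.        , 319.35496569, 192.99331814],
       [  0.        ,   0.        ,   1.        ]]), 'position': array([0.19667638, 0.62437591, 0.37200794]), 'orientation': array([-0.25287055, -0.16336002,  1.14910439])}
```

View pics/scene0.png

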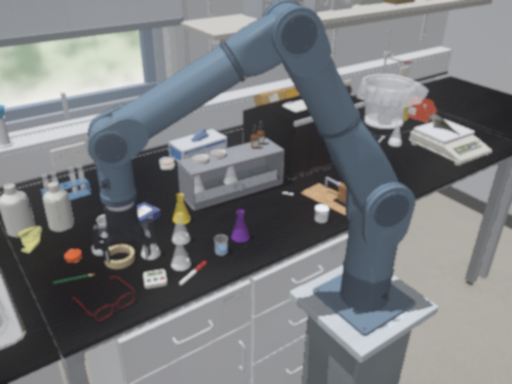

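View pics/top0.png

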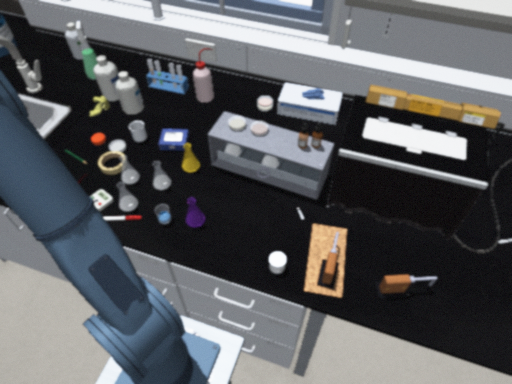

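View pics/wrist0.png

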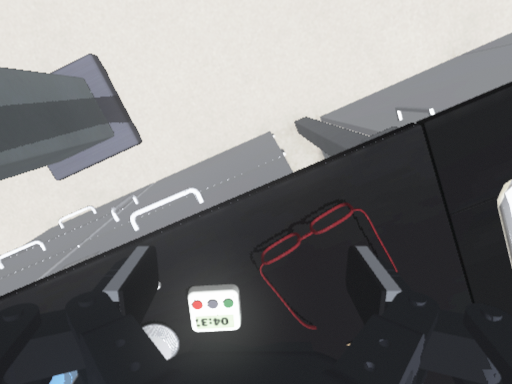

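```bash
python3 - <<'E'
from h import *
im=cv2.imread('pics/top0.png')
cv2.imwrite('pics/t1.png',cv2.resize(im[100:235,70:230],None,fx=5,fy=4.4*1,interpolation=cv2.INTER_CUBIC)[:600])
cv2.imwrite('pics/t2.png',cv2.resize(im[100:300,200:450],None,fx=3,fy=3,interpolation=cv2.INTER_CUBIC))
s=cv2.imread('pics/scene0.png')
cv2.imwrite('pics/s1.png',cv2.resize(s[110:285,60:370],None,fx=2.5,fy=2.5,interpolation=cv2.INTER_CUBIC))
T=load('top0.png')
for n,(u,v,z) in dict(matTL=(314,226,.003),matTR=(348,229,.003),matBR=(343,296,.003),matBL=(306,291,.003)).items(): print(n,plane(T,u,v,z))
E
```

```text
matTL [ 0.56295888 -0.24735425  0.003     ]
matTR [ 0.58883372 -0.35501151  0.003     ]
matBR [ 0.35541303 -0.38843952  0.003     ]
matBL [ 0.33435834 -0.28268628  0.003     ]
```

View pics/t1.png

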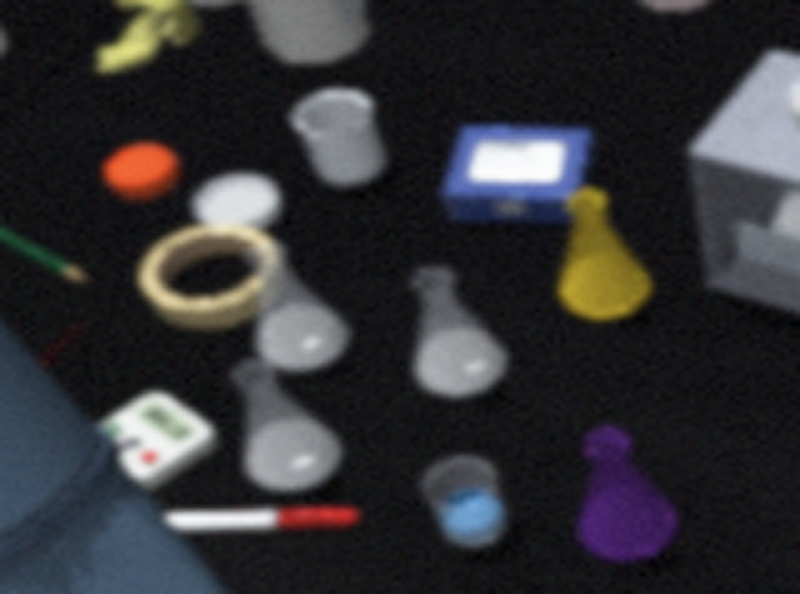

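View pics/t2.png

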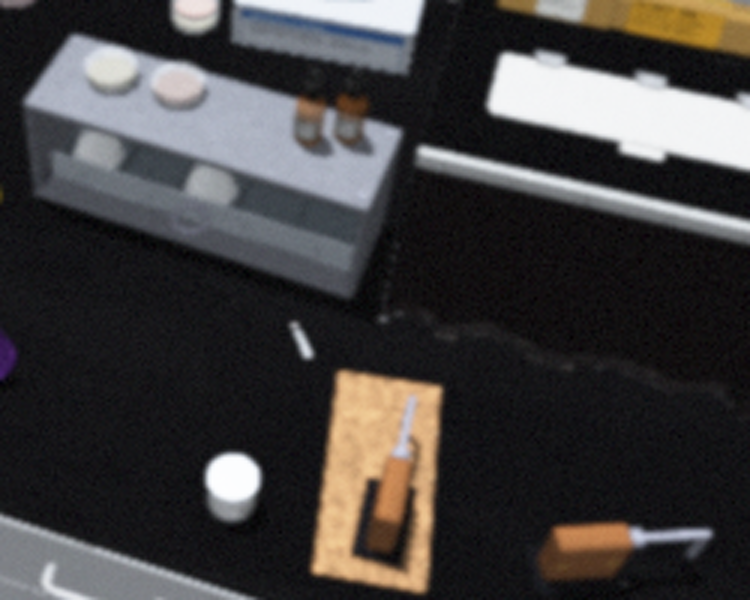

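View pics/s1.png

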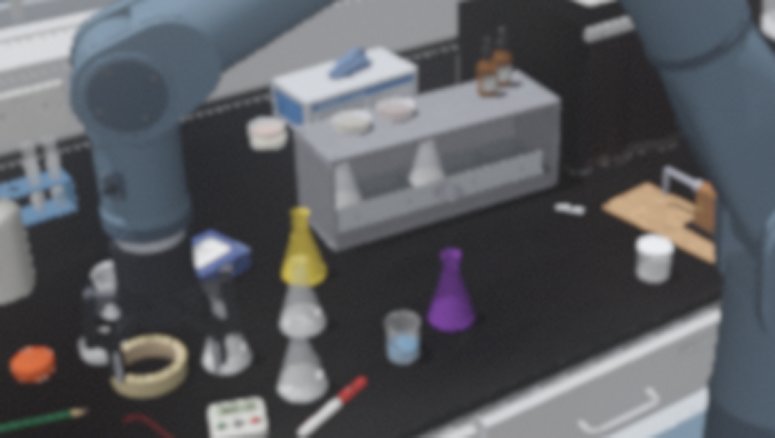

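```bash
python3 - <<'E'
from h import *
T=load('top0.png')
def t2(x,y,z): return plane(T,200+x/3-.33,100+y/3-.33,z)
def t1(x,y,z): return plane(T,70+x/5-.4,100+y/4.4-.4,z)
for n,a in dict(bayL=(35,195,0),bayR=(352,298,0),roofL=(27,102,.157),roofR=(372,208,.157),eye=(188,222,.04),st0=(98,140,.05),st1=(212,185,.05)
 ,g1=(393,452,.079),g2=(412,457,.079),g3=(392,552,.079),g4=(372,545,.079),shaftend=(413,398,.072),jar=(233,475,.053),foot1=(353,555,.008)).items(): print(n,t2(*a).round(4))
for n,a in dict(A=(300,335,.01),B=(460,362,.01),C=(290,455,.01),Amouth=(268,248,.108),Bmouth=(433,280,.108),Cmouth=(252,375,.108),beaker=(472,515,.01),purple=(628,520,.01),yellow=(603,285,.01),tape=(210,275,0.02)).items(): print(n,t1(*a).round(4))
E
```

```text
bayL [0.7002 0.1795 0.    ]
bayR [ 0.6765 -0.2288  0.    ]
roofL [0.702  0.1748 0.157 ]
roofR [ 0.6776 -0.2311  0.157 ]
eye [ 0.6895 -0.0236  0.04  ]
st0 [0.7693 0.1208 0.05  ]
st1 [ 0.7456 -0.0342  0.05  ]
g1 [ 0.4458 -0.3193  0.079 ]
g2 [ 0.4466 -0.3381  0.079 ]
g3 [ 0.3424 -0.3426  0.079 ]
g4 [ 0.3431 -0.3235  0.079 ]
shaftend [ 0.5181 -0.3242  0.072 ]
jar [ 0.3834 -0.1765  0.053 ]
foot1 [ 0.3625 -0.3091  0.008 ]
A [0.5452 0.4297 0.01  ]
B [0.5582 0.3083 0.01  ]
C [0.4363 0.3732 0.01  ]
Amouth [0.5504 0.4296 0.108 ]
Bmouth [0.5585 0.3081 0.108 ]
Cmouth [0.4367 0.3728 0.108 ]
beaker [0.4275 0.2304 0.01  ]
purple [0.458 0.131 0.01 ]
yellow [0.6676 0.2487 0.01  ]
tape [0.5738 0.5186 0.02  ]
```

```bash
cat >> h.py <<'E'
def go(p,yaw=None,R0=None,p0=None,quiet=False,flip=False):
    """tool pointing down, jaw axis at world angle yaw (mod pi)"""
    s=bot.get_state()
    if R0 is None: R0=rot(s['orientation'])
    if p0 is None: p0=s['tool_pos']
    cy=np.arctan2(R0[1,1],R0[0,1])
    if yaw is None: yaw=cy
    d=(yaw-cy+np.pi/2)%np.pi-np.pi/2+(np.pi if flip else 0); a=cy+d
    y=np.array([np.cos(a),np.sin(a),0]); x=np.array([0,0,-1.]); Rt=np.c_[x,y,np.cross(x,y)]
    dp=R0.T@(np.array(p)-p0); w=np.degrees(R.from_matrix(R0.T@Rt).as_rotvec())
    n=max(np.linalg.norm(dp)/.05,np.linalg.norm(w)/8.59)
    print('dp',dp.round(4).tolist(),'ang',w.round(2).tolist(),'rows>=%.1f'%n,'cy %.1f'%np.degrees(cy))
    return Rt
E
python3 - <<'E'
from h import *
Rt=go([.5,.1,.32],np.pi/2)
go([.43,-.31,.28],np.pi/2,Rt,np.array([.5,.1,.32]))
s=bot.get_state();Rw=rot(s['orientation']);print(Rw.round(3))
W=load('wrist0.png');print((rot(W['orientation']).T@Rw).round(3),(Rw.T@(W['position']-s['tool_pos'])).round(3))
E
```

```text
dp [-0.0889, -0.3571, 0.4176] ang [-23.7, -0.01, 0.07] rows>=11.1 cy 66.3
dp [0.04, -0.41, -0.07] ang [0.0, 0.0, 0.0] rows>=8.4 cy 90.0
[[-0.     0.402  0.916]
 [-0.001  0.916 -0.402]
 [-1.    -0.001  0.   ]]
[[ 0.     1.    -0.   ]
 [ 0.281 -0.    -0.96 ]
 [-0.96   0.    -0.281]] [-0.141  0.001 -0.071]
```

Request:
drive_tool --jaw '[100, 100, 100, 100, 100, 100, 100, 100, 100, 100, 100, 100]' --dp '[[-0.089, -0.357, 0.418], [-0.089, -0.357, 0.418], [-0.089, -0.357, 0.418], [-0.089, -0.357, 0.418], [-0.089, -0.357, 0.418], [-0.089, -0.357, 0.418], [-0.089, -0.357, 0.418], [-0.089, -0.357, 0.418], [-0.089, -0.357, 0.418], [-0.089, -0.357, 0.418], [-0.089, -0.357, 0.418], [-0.089, -0.357, 0.418]]' --angular '[[-23.7, 0, 0], [-23.7, 0, 0], [-23.7, 0, 0], [-23.7, 0, 0], [-23.7, 0, 0], [-23.7, 0, 0], [-23.7, 0, 0], [-23.7, 0, 0], [-23.7, 0, 0], [-23.7, 0, 0], [-23.7, 0, 0], [-23.7, 0, 0]]'

```text
clock: 1.35
tool_pos: [0.503, 0.0932, 0.3213]
orientation: [0.006, 1.568, -0.01]
force: [-0.4, 0.5, -0.1]
finger_gap: 1.0
```

```bash
python3 - <<'E'
from h import *
snap('wrist','w1.png');snap('scene','s2.png');snap('top','t3.png')
print(bot.get_state()['tool_pos'],bot.get_state()['clock'])
go([.43,-.31,.28],np.pi/2)
E
```

```text
[0.50025209 0.10043372 0.32001446] 1.5
dp [0.0399, -0.4105, -0.0699] ang [-0.05, -0.04, -0.02] rows>=8.4 cy 89.9
```

View pics/w1.png

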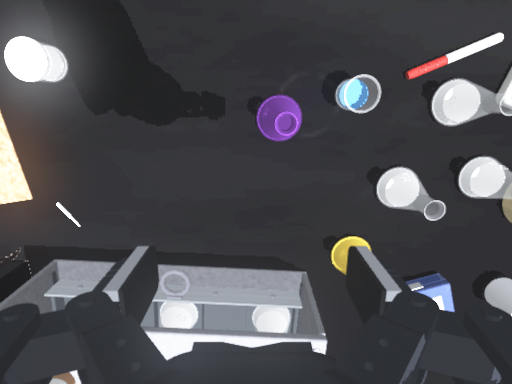

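View pics/s2.png

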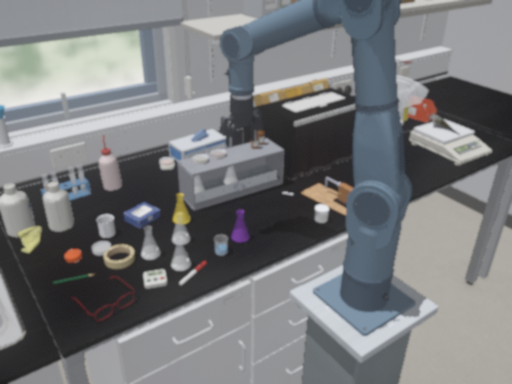

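```bash
python3 - <<'E'
from h import *
im=cv2.imread('pics/w1.png')
cv2.imwrite('pics/w1a.png',cv2.resize(im[225:384,0:340],None,fx=2.35,fy=2.35,interpolation=cv2.INTER_CUBIC))
W=load('w1.png')
for n,a in dict(eye=(174,284,.04),A=(484,178,.0),B=(399,188,0),C=(457,102,0),Am=(515,186,.108),Bm=(433,210,.108),Cm=(510,102,.108),roofR=(325,340,.157),jar=(40,60,.05)).items(): print(n,plane(W,*a).round(4))
E
```

```text
eye [ 0.699  -0.0258  0.04  ]
A [0.5487 0.4383 0.    ]
B [0.563  0.3139 0.    ]
C [0.4394 0.3795 0.    ]
Am [0.5313 0.3956 0.108 ]
Bm [0.5597 0.306  0.108 ]
Cm [0.4383 0.3696 0.108 ]
roofR [0.7001 0.1763 0.157 ]
jar [ 0.3851 -0.1598  0.05  ]
```

View pics/w1a.png

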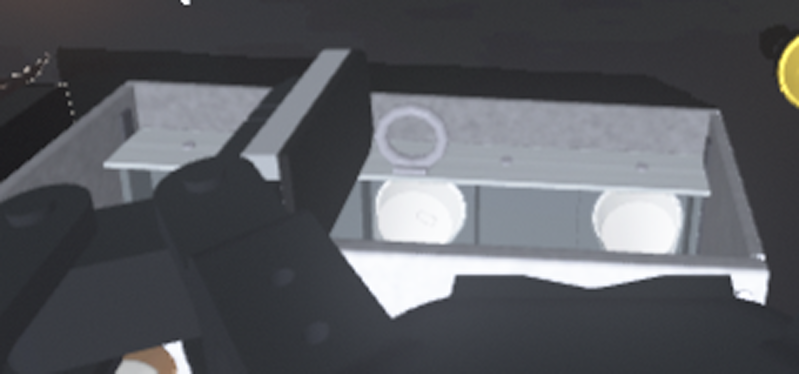

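Request:
drive_tool --jaw '[100, 100, 100, 100, 100, 100, 100, 100, 100, 100, 100]' --dp '[[0.04, -0.41, -0.07], [0.04, -0.41, -0.07], [0.04, -0.41, -0.07], [0.04, -0.41, -0.07], [0.04, -0.41, -0.07], [0.04, -0.41, -0.07], [0.04, -0.41, -0.07], [0.04, -0.41, -0.07], [0.04, -0.41, -0.07], [0.04, -0.41, -0.07], [0.04, -0.41, -0.07]]' --angular '[[0, 0, 0], [0, 0, 0], [0, 0, 0], [0, 0, 0], [0, 0, 0], [0, 0, 0], [0, 0, 0], [0, 0, 0], [0, 0, 0], [0, 0, 0], [0, 0, 0]]'

```text
clock: 2.6
tool_pos: [0.4314, -0.3075, 0.2797]
orientation: [-0.001, 1.571, 0.003]
force: [0.4, 0.5, 0.3]
finger_gap: 1.001
```

```bash
python3 - <<'E'
from h import *
snap('wrist','w2.png');snap('top','t4.png')
print(bot.get_state()['tool_pos'],bot.get_state()['clock'])
E
```

```text
[ 0.43169217 -0.30714324  0.28008714] 2.7
```

View pics/w2.png

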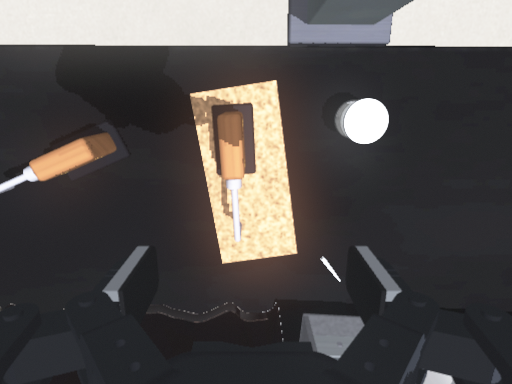

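```bash
python3 - <<'E'
from h import *
im=cv2.imread('pics/w2.png')
cv2.imwrite('pics/w2a.png',cv2.resize(im[70:270,180:310],None,fx=3,fy=3,interpolation=cv2.INTER_CUBIC))
W=load('w2.png')
for n,a in dict(t1=(220,112,.079),t2=(243,112,.079),t3=(243,179,.079),t4=(223,180,.079),f1=(213,106,.011),f2=(252,103,.011),f3=(255,173,.011),f4=(218,176,.011),send=(238,240,.073),sroot=(234,184,.073)).items(): print(n,plane(W,*a).round(4))
E
```

```text
t1 [ 0.3732 -0.3395  0.079 ]
t2 [ 0.3731 -0.3156  0.079 ]
t3 [ 0.4448 -0.3159  0.079 ]
t4 [ 0.4459 -0.338   0.079 ]
f1 [ 0.3684 -0.3544  0.011 ]
f2 [ 0.3647 -0.3061  0.011 ]
f3 [ 0.4533 -0.3019  0.011 ]
f4 [ 0.4574 -0.3506  0.011 ]
send [ 0.5207 -0.3224  0.073 ]
sroot [ 0.452  -0.3263  0.073 ]
```

View pics/w2a.png

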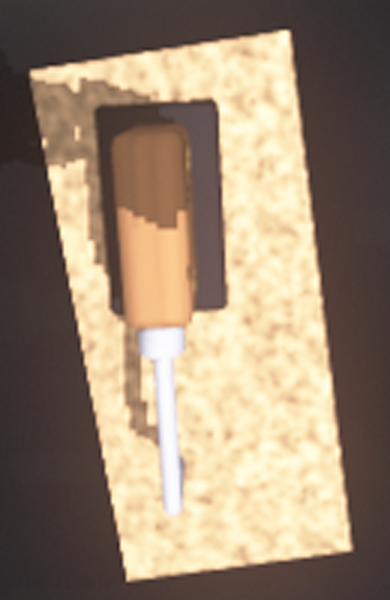

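```bash
python3 - <<'E'
from h import *
print(bot.hold_point_z)
p=[.410,-.3277,.15];Rt=go(p,np.radians(92.7)); go([.410,-.3277,.033],np.radians(92.7),Rt,np.array(p))
W=load('w2.png')
for a in [(191,94),(276,81),(297,255),(222,264)]: print(plane(W,*a,.003).round(4))
E
```

```text
0.0187
dp [0.1301, -0.0207, -0.0218] ang [-2.48, 0.01, -0.08] rows>=2.7 cy 90.2
dp [0.117, 0.0, 0.0] ang [0.0, 0.0, 0.0] rows>=2.3 cy 92.7
[ 0.3541 -0.3824  0.003 ]
[ 0.3385 -0.2764  0.003 ]
[ 0.5763 -0.2404  0.003 ]
[ 0.591  -0.3492  0.003 ]
```

Request:
drive_tool --jaw '[100, 100, 100, 100, 100, 100]' --dp '[[0.05, -0.021, -0.022], [0.1, -0.021, -0.022], [0.13, -0.021, -0.022], [0.13, -0.021, -0.022], [0.13, -0.021, -0.022], [0.13, -0.021, -0.022]]' --angular '[[-2.5, 0, 0], [-2.5, 0, 0], [-2.5, 0, 0], [-2.5, 0, 0], [-2.5, 0, 0], [-2.5, 0, 0]]'

```text
clock: 3.3
tool_pos: [0.4104, -0.3311, 0.1526]
orientation: [-0.037, 1.567, 0.034]
force: [-0.4, -0.3, -0.1]
finger_gap: 1.0
```

```bash
python3 - <<'E'
from h import *
snap('wrist','w3.png')
W=load('w3.png')
print(bot.get_state()['tool_pos'])
go([.410,-.3277,.033],np.radians(92.7))
E
```

```text
[ 0.41037627 -0.33125669  0.15260902]
dp [0.1196, 0.0038, -0.0007] ang [-0.14, 0.21, 0.12] rows>=2.4 cy 92.6
```

View pics/w3.png

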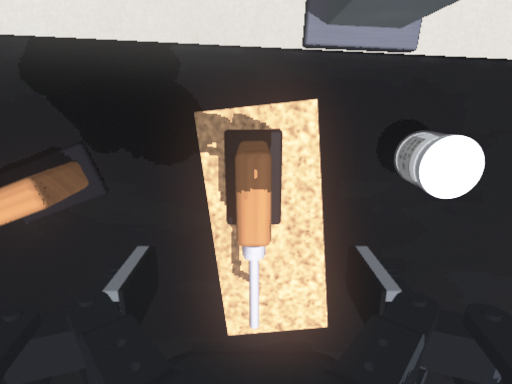

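Request:
drive_tool --jaw '[100, 100, 100, 100, 100, 100, 100]' --dp '[[0.04, 0.004, -0.001], [0.08, 0.004, -0.001], [0.1, 0.004, -0.001], [0.119, 0.004, -0.001], [0.119, 0.004, -0.001], [0.119, 0.004, -0.001], [0.119, 0.004, -0.001]]' --angular '[[0, 0.2, 0], [0, 0.2, 0], [0, 0.2, 0], [0, 0.2, 0], [0, 0.2, 0], [0, 0.2, 0], [0, 0.2, 0]]'

```text
clock: 4.05
tool_pos: [0.4086, -0.3276, 0.033]
orientation: [-0.036, 1.571, 0.033]
force: [-0.5, 0.6, -0.1]
finger_gap: 1.0
```

```bash
python3 - <<'E'
from h import *
snap('wrist','w4.png')
print(bot.get_state()['tool_pos'],bot.get_state()['force'])
go([.410,-.3277,.033],np.radians(92.7))
E
```

```text
[ 0.40850108 -0.3275682   0.03290719] [0.08138662 0.02001574 0.1723037 ]
dp [-0.0001, -0.0002, 0.0015] ang [-0.2, -0.06, 0.09] rows>=0.0 cy 92.5
```

View pics/w4.png

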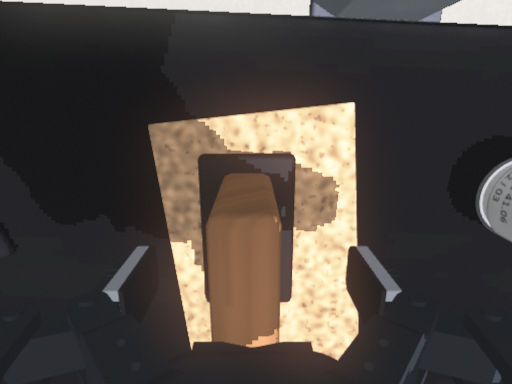

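Block sits centred between the fingers (px ~245 between 130 and 375). Close.

Request:
drive_tool --jaw '[0, 0, 0, 0, 0, 0, 0, 0, 0, 0]' --dp '[[0, 0, 0.0015], [0, 0, 0.0015], [0, 0, 0.0015], [0, 0, 0.0015], [0, 0, 0.0015], [0, 0, 0.0015], [0, 0, 0.0015], [0, 0, 0.0015], [0, 0, 0.0015], [0, 0, 0.0015]]' --angular '[[0, 0, 0], [0, 0, 0], [0, 0, 0], [0, 0, 0], [0, 0, 0], [0, 0, 0], [0, 0, 0], [0, 0, 0], [0, 0, 0], [0, 0, 0]]' --newtons 70

```text
clock: 5.1
tool_pos: [0.4091, -0.3274, 0.0317]
orientation: [-0.035, 1.573, 0.033]
force: [0.2, -1.0, 4.9]
finger_gap: 0.295
```

Request:
drive_tool --jaw '[0, 0, 0, 0, 0]' --dp '[[-0.02, 0, 0], [-0.04, 0, 0], [-0.07, 0, 0], [-0.1, 0, 0], [-0.1, 0, 0]]' --angular '[[0, 0, 0], [0, 0, 0], [0, 0, 0], [0, 0, 0], [0, 0, 0]]'

```text
clock: 5.6
tool_pos: [0.4107, -0.3278, 0.134]
orientation: [-0.036, 1.57, 0.032]
force: [0.8, -0.7, -2.8]
finger_gap: 0.294
```

```bash
python3 - <<'E'
from h import *
snap('wrist','w5.png');snap('scene','s5.png');snap('top','t5.png')
print(bot.get_state()['tool_pos'],bot.get_state()['force'],bot.get_state()['finger_gap'])
E
```

```text
[ 0.40838287 -0.32569623  0.13008923] [ 0.35000623  0.11628537 -3.4250218 ] 0.2923700221799769
```

View pics/w5.png

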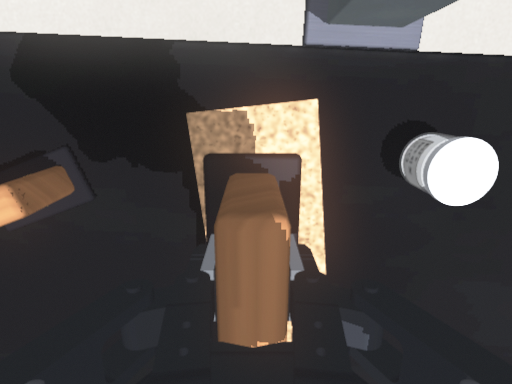

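View pics/t5.png

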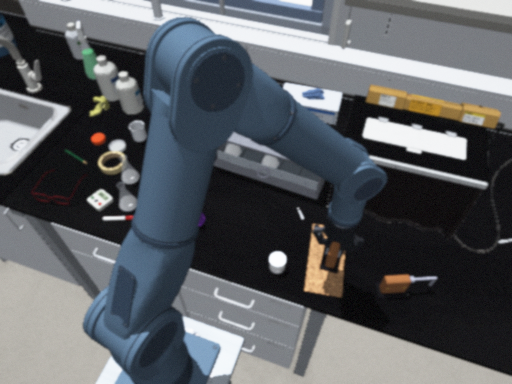

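```bash
python3 - <<'E'
from h import *
W=load('w1.png')
a=plane(W,325.5,339,.157);b=plane(W,144.7,330.5,.157);print(a,b,np.degrees(np.arctan2(*(a-b)[:2])))
psi=np.radians(-3.3);hx=np.array([np.cos(psi),np.sin(psi)]);E=np.array([.699,-.026])
c=E-.111*hx; pre=c-.13*hx; print(c,pre)
p=[pre[0],pre[1],.13];Rt=go(p,psi+np.pi/2)
E
```

```text
[0.69874175 0.17683117 0.157     ] [ 0.68538806 -0.03063045  0.157     ] 3.68288060365215
[ 0.58818406 -0.01961039] [ 0.45839962 -0.01212707]
dp [0.0003, 0.3111, 0.0637] ang [5.82, -0.3, -0.08] rows>=6.4 cy 92.5
```

Request:
drive_tool --jaw '[0, 0, 0, 0, 0, 0, 0, 0, 0, 0, 0, 0]' --dp '[[0, 0.04, 0.01], [0, 0.08, 0.02], [0, 0.12, 0.03], [0, 0.16, 0.04], [0, 0.2, 0.05], [0, 0.24, 0.06], [0, 0.28, 0.064], [0, 0.311, 0.064], [0, 0.311, 0.064], [0, 0.311, 0.064], [0, 0.311, 0.064], [0, 0.311, 0.064]]' --angular '[[1, 0, 0], [2, 0, 0], [3, 0, 0], [4, 0, 0], [5, 0, 0], [6, 0, 0], [6, 0, 0], [6, 0, 0], [6, 0, 0], [6, 0, 0], [6, 0, 0], [6, 0, 0]]'

```text
clock: 6.95
tool_pos: [0.4592, -0.0147, 0.1307]
orientation: [0.049, 1.574, -0.051]
force: [-1.2, -0.4, -3.0]
finger_gap: 0.295
```

```bash
python3 - <<'E'
from h import *
T=snap('top','t6.png');S=snap('scene','s6.png')
s=bot.get_state();print(s['tool_pos'],s['force'])
psi=np.radians(-3.5);hx=np.array([np.cos(psi),np.sin(psi)]);E=np.array([.699,-.026])
c=E-.111*hx; pre=c-.06*hx
go([pre[0],pre[1],.08],psi+np.pi/2)
cv2.imwrite('pics/t6a.png',cv2.resize(cv2.imread('pics/t6.png')[130:250,210:350],None,fx=5,fy=5,interpolation=cv2.INTER_CUBIC))
cv2.imwrite('pics/s6a.png',cv2.resize(cv2.imread('pics/s6.png')[130:250,150:310],None,fx=5,fy=5,interpolation=cv2.INTER_CUBIC))
tp=s['tool_pos'];R0=rot(s['orientation']);tip=tp+.111*R0[:,2]+.0107*R0[:,0]
print('tip',tip,proj(T,tip),proj(S,tip),'eye',proj(T,[.699,-.026,.04]),proj(S,[.699,-.026,.04]))
E
```

```text
[ 0.45942667 -0.01434877  0.13091885] [ 0.12727593 -0.34093699 -2.56201081]
dp [0.0507, 0.0032, 0.069] ang [-0.12, -0.21, 0.04] rows>=1.7 cy 86.4
tip [ 0.57016422 -0.02136029  0.11980477] [249.6623675  184.04515034] [257.10697189 182.73259682] eye [263.87035042 171.92235964] [238.78631453 186.68319542]
```

View pics/t6a.png

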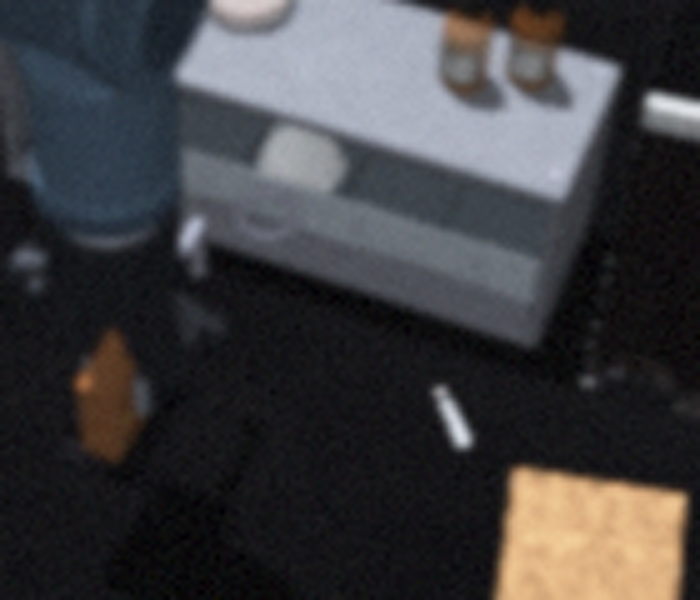

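View pics/s6a.png

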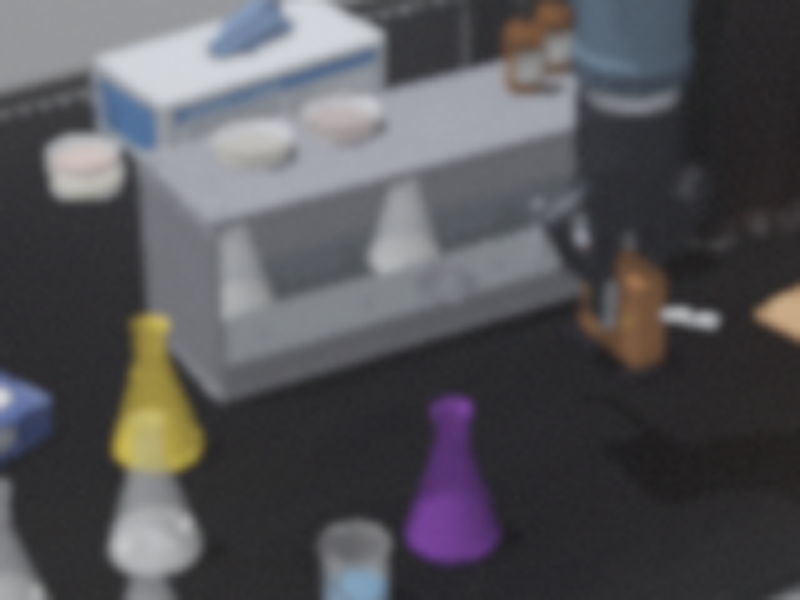

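Request:
drive_tool --jaw '[0, 0, 0, 0, 0, 0]' --dp '[[0.03, 0.003, 0.02], [0.05, 0.003, 0.05], [0.051, 0.003, 0.069], [0.051, 0.003, 0.069], [0.051, 0.003, 0.069], [0.051, 0.003, 0.069]]' --angular '[[0, 0, 0], [0, 0, 0], [0, 0, 0], [0, 0, 0], [0, 0, 0], [0, 0, 0]]'

```text
clock: 7.65
tool_pos: [0.5275, -0.0148, 0.0799]
orientation: [0.048, 1.575, -0.049]
force: [0.2, -0.5, -2.7]
finger_gap: 0.299
```

```bash
cat >> h.py <<'E'
def tipnow():
    s=bot.get_state(); R0=rot(s['orientation']); return s['tool_pos']+.111*R0[:,2]+.0107*R0[:,0]
psi=np.radians(-3.5);hx=np.array([np.cos(psi),np.sin(psi),0]);hy=np.array([-hx[1],hx[0],0]);E=np.array([.699,-.026,.04])
E
python3 - <<'E'
from h import *
T=snap('top','t7.png');S=snap('scene','s7.png')
print(bot.get_state()['tool_pos'])
c=E-.111*hx; c[2]=.075
go(c,psi+np.pi/2)
cv2.imwrite('pics/t7a.png',cv2.resize(cv2.imread('pics/t7.png')[150:210,220:310],None,fx=8,fy=8,interpolation=cv2.INTER_CUBIC))
cv2.imwrite('pics/s7a.png',cv2.resize(cv2.imread('pics/s7.png')[150:220,210:310],None,fx=8,fy=8,interpolation=cv2.INTER_CUBIC))
tip=tipnow();f=lambda im,P,o: (proj(im,P)-o)*8
for P in (tip,tip+[0,0,.048],E): print(P,f(T,P,[220,150]),f(S,P,[210,150]))
E
```

```text
[ 0.52771099 -0.01453844  0.0800615 ]
dp [0.0048, -0.001, 0.0607] ang [-0.02, -0.22, 0.01] rows>=1.2 cy 86.5
[ 0.63845933 -0.02135902  0.06893603] [294.89496158 230.08067399] [292.25733    296.13457884]
[ 0.63845933 -0.02135902  0.11693603] [294.90292002 155.03482054] [292.69077801 208.16790565]
[ 0.699 -0.026  0.04 ] [350.96280337 175.3788771 ] [230.29051628 293.46556339]
```

View pics/t7a.png

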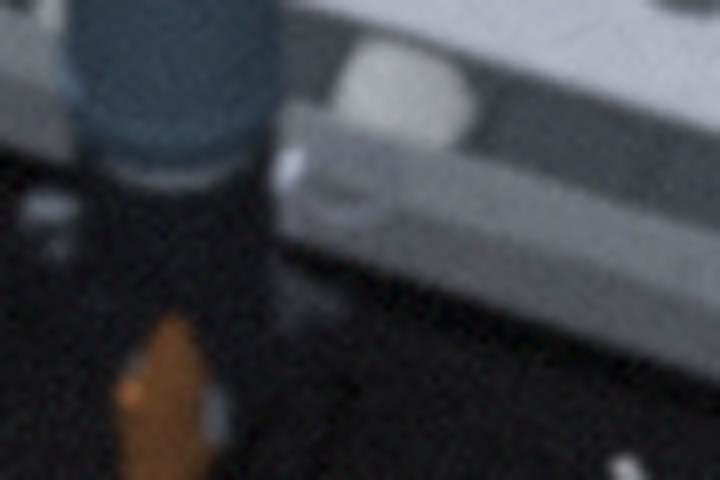

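View pics/s7a.png

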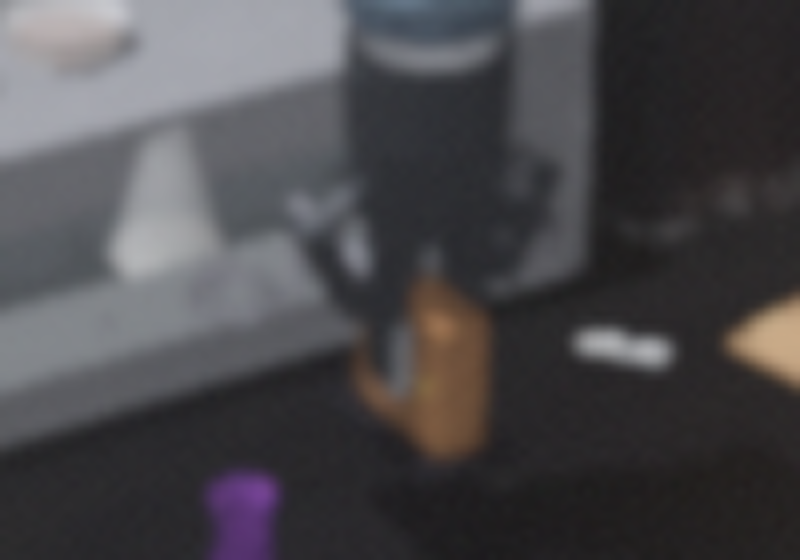

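Request:
drive_tool --jaw '[0, 0, 0, 0, 0]' --dp '[[0.005, -0.001, 0.03], [0.005, -0.001, 0.06], [0.005, -0.001, 0.06], [0.005, -0.001, 0.06], [0.005, -0.001, 0.06]]' --angular '[[0, 0, 0], [0, 0, 0], [0, 0, 0], [0, 0, 0], [0, 0, 0]]'

```text
clock: 8.25
tool_pos: [0.5869, -0.0191, 0.0745]
orientation: [0.048, 1.575, -0.048]
force: [-1.1, 0.2, -3.1]
finger_gap: 0.296
```

```bash
python3 - <<'E'
from h import *
T=snap('top','t8.png');S=snap('scene','s8.png')
print(bot.get_state()['tool_pos'],bot.get_state()['force'],bot.get_state()['orientation'])
cv2.imwrite('pics/t8a.png',cv2.resize(cv2.imread('pics/t8.png')[150:210,220:310],None,fx=8,fy=8,interpolation=cv2.INTER_CUBIC))
cv2.imwrite('pics/s8a.png',cv2.resize(cv2.imread('pics/s8.png')[150:220,210:310],None,fx=8,fy=8,interpolation=cv2.INTER_CUBIC))
tip=tipnow();f=lambda im,P,o: (proj(im,P)-o)*8
for P in (tip,tip+[0,0,.048],E): print(P,f(T,P,[220,150]),f(S,P,[210,150]))
c=E-.112*hx; c[2]=.03
go(c,psi+np.pi/2)
E
```

```text
[ 0.58716859 -0.0190358   0.07460019] [-0.92972259 -0.31582443 -3.04229109] [ 0.04810951  1.5747699  -0.04819133]
[ 0.69791093 -0.02583169  0.06340022] [350.52789501 141.75015157] [231.06448404 253.15699483]
[ 0.69791093 -0.02583169  0.11140022] [352.09272425  66.32607863] [230.71361924 166.81133039]
[ 0.699 -0.026  0.04 ] [350.96280337 175.3788771 ] [230.29051628 293.46556339]
dp [0.0446, -0.0001, 0.0002] ang [-0.01, -0.26, 0.01] rows>=0.9 cy 86.5
```

View pics/t8a.png

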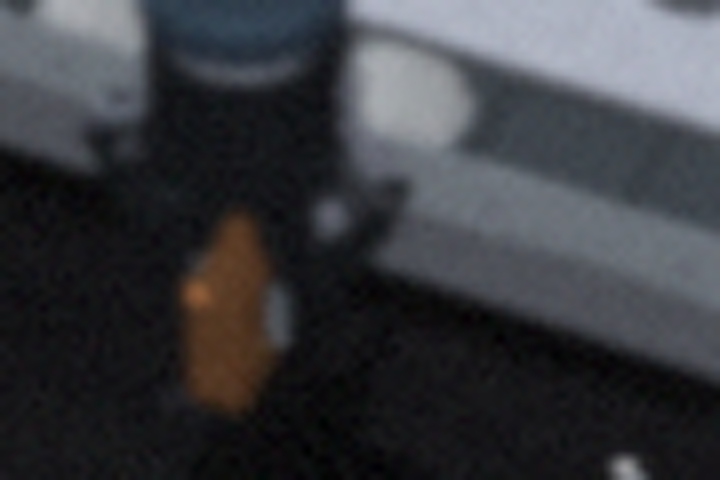

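View pics/s8a.png

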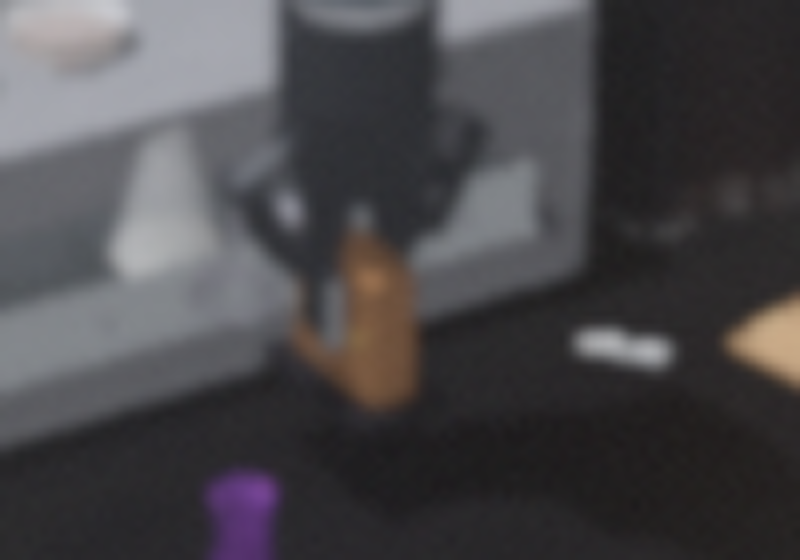

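Request:
drive_tool --jaw '[0, 0, 0, 0]' --dp '[[0.01, 0, 0], [0.02, 0, 0], [0.026, 0, 0], [0.026, 0, 0]]' --angular '[[0, 0, 0], [0, 0, 0], [0, 0, 0], [0, 0, 0]]'

```text
clock: 8.75
tool_pos: [0.587, -0.0191, 0.0471]
orientation: [0.048, 1.576, -0.048]
force: [0.1, -0.5, -2.9]
finger_gap: 0.299
```

Request:
drive_tool --jaw '[0, 0, 0, 0]' --dp '[[0.006, 0, 0], [0.012, 0, 0], [0.012, 0, 0], [0.012, 0, 0]]' --angular '[[0, 0, 0], [0, 0, 0], [0, 0, 0], [0, 0, 0]]'

```text
clock: 9.15
tool_pos: [0.5881, -0.0192, 0.0365]
orientation: [0.048, 1.574, -0.048]
force: [-0.8, -0.5, -2.5]
finger_gap: 0.296
```

```bash
python3 - <<'E'
from h import *
T=snap('top','t9.png');S=snap('scene','s9.png');W=snap('wrist','w9.png')
print(bot.get_state()['tool_pos'],bot.get_state()['force'],tipnow())
a=cv2.resize(cv2.imread('pics/s9.png')[150:220,210:260],None,fx=8,fy=8,interpolation=cv2.INTER_CUBIC)
cv2.imwrite('pics/s9a.png',a)
E
```

```text
[ 0.58840233 -0.01920938  0.03690067] [ 0.17765004  0.23367543 -3.0990318 ] [ 0.69916275 -0.02600284  0.02587935]
```

View pics/s9a.png

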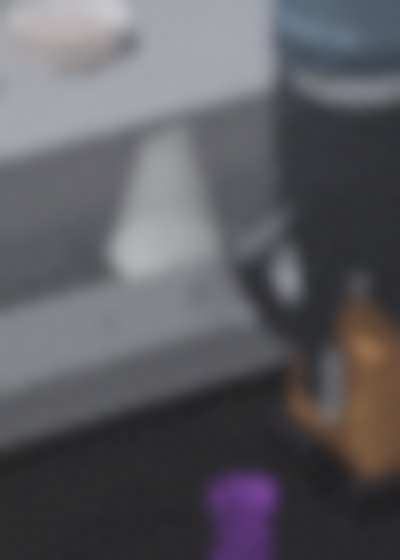

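View pics/w9.png

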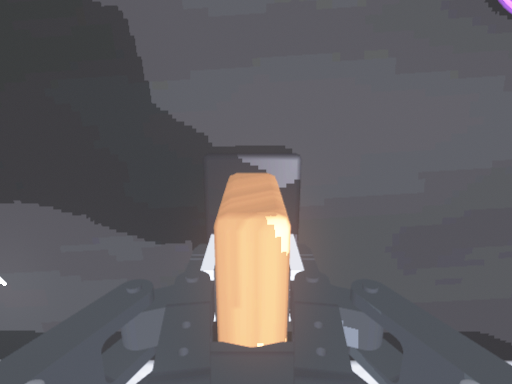

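Request:
drive_tool --jaw '[0, 0, 0, 0, 0, 0, 0, 0]' --dp '[[0, 0, -0.01], [0, 0, -0.02], [0, 0, -0.03], [0, 0, -0.045], [0, 0, -0.06], [0, 0, -0.075], [0, 0, -0.09], [0, 0, -0.09]]' --angular '[[0, 0, 0], [0, 0, 0], [0, 0, 0], [0, 0, 0], [0, 0, 0], [0, 0, 0], [0, 0, 0], [0, 0, 0]]'

```text
clock: 10.1
tool_pos: [0.495, -0.0134, 0.0368]
orientation: [0.048, 1.577, -0.048]
force: [-1.2, -0.4, -2.8]
finger_gap: 0.295
```

```bash
python3 - <<'E'
from h import *
T=snap('top','t10.png');S=snap('scene','s10.png')
print(bot.get_state()['tool_pos'],bot.get_state()['force'],tipnow())
E
```

```text
[ 0.49789271 -0.01359647  0.03709065] [-0.1756761  -0.55657715 -2.74456396] [ 0.60864252 -0.02038798  0.02596206]
```

View pics/s10.png

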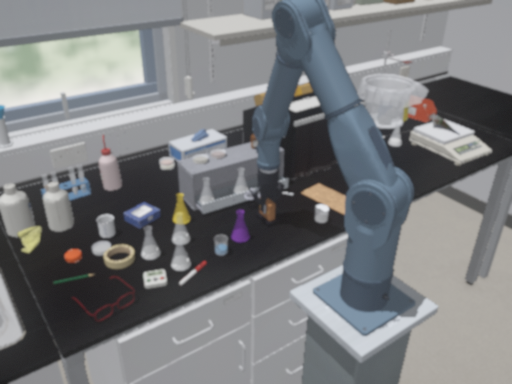

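Request:
drive_tool --jaw '[0, 0, 0, 0, 0, 0, 0, 0]' --dp '[[0, 0, -0.015], [0, 0, -0.03], [0, 0, -0.045], [0, 0, -0.055], [0, 0, -0.062], [0, 0, -0.068], [0, 0, -0.07], [0, 0, -0.07]]' --angular '[[0, 0, 0], [0, 0, 0], [0, 0, 0], [0, 0, 0], [0, 0, 0], [0, 0, 0], [0, 0, 0], [0, 0, 0]]'

```text
clock: 11.0
tool_pos: [0.4282, -0.0094, 0.0371]
orientation: [0.048, 1.574, -0.048]
force: [0.4, -0.1, -2.6]
finger_gap: 0.296
```

Request:
drive_tool --jaw '[0, 0, 0]' --dp '[[0, 0, -0.003], [0, 0, -0.005], [0, 0, -0.005]]' --angular '[[0, 0, 0], [0, 0, 0], [0, 0, 0]]'

```text
clock: 11.3
tool_pos: [0.4247, -0.009, 0.0375]
orientation: [0.048, 1.571, -0.048]
force: [3.3, -0.1, -0.5]
finger_gap: 0.297
```

Request:
drive_tool --jaw '[0, 0, 0, 0]' --dp '[[0, 0, -0.003], [0, 0, -0.005], [0, 0, -0.005], [0, 0, -0.005]]' --angular '[[0, 0, 0], [0, 0, 0], [0, 0, 0], [0, 0, 0]]'

```text
clock: 11.7
tool_pos: [0.4243, -0.0088, 0.0385]
orientation: [0.048, 1.563, -0.048]
force: [10.0, 0.1, 0.0]
finger_gap: 0.292
```

```bash
python3 - <<'E'
from h import *
T=snap('top','t11.png');S=snap('scene','s11.png')
print(bot.get_state()['tool_pos'],bot.get_state()['force'],tipnow())
cv2.imwrite('pics/t11a.png',cv2.resize(cv2.imread('pics/t11.png')[110:310,180:440],None,fx=3,fy=3,interpolation=cv2.INTER_CUBIC))
E
```

```text
[ 0.42434218 -0.00878194  0.03856422] [10.65184193 -0.69086952  0.22280018] [ 0.53521247 -0.01555505  0.02869544]
```

View pics/t11a.png

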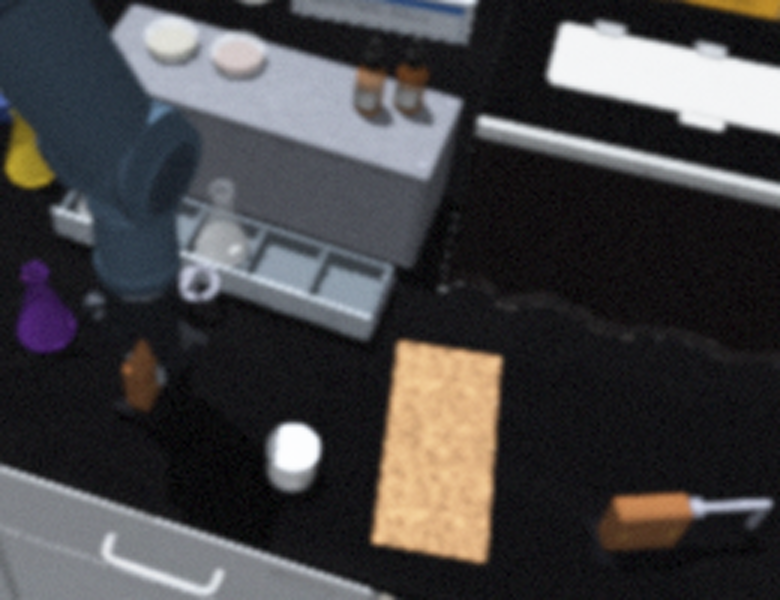

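Request:
drive_tool --jaw '[0, 0, 0, 0, 0, 0, 0, 0, 0]' --dp '[[0, 0, 0.01], [0, 0, 0.017], [0, 0, 0.017], [-0.02, 0, 0.017], [-0.05, 0, 0.017], [-0.08, 0, 0.017], [-0.1, 0, 0.017], [-0.1, 0, 0.017], [-0.1, 0, 0.017]]' --angular '[[0, 0, 0], [0, 0, 0], [0, 0, 0], [0, 0, 0], [0, 0, 0], [0, 0, 0], [0, 0, 0], [0, 0, 0], [0, 0, 0]]'

```text
clock: 12.7
tool_pos: [0.4348, -0.0096, 0.1365]
orientation: [0.048, 1.575, -0.048]
force: [-0.7, 0.1, -4.0]
finger_gap: 0.297
```

```bash
python3 - <<'E'
from h import *
print(bot.get_state()['tool_pos'],bot.get_state()['force'])
ym=np.radians(8.5);mx=np.array([np.cos(ym),np.sin(ym)]);m=np.array([.465,-.312])
# hook grip target a little back of mat centre
t=m-.04*mx; print(t)
Rt=go([t[0],t[1],.13],ym+np.pi/2)
E
```

```text
[ 0.43479558 -0.0096154   0.13645284] [-0.69464391  0.14594403 -3.97259816]
[ 0.42543937 -0.31791238]
dp [0.0065, -0.3083, 0.0095] ang [-11.99, -0.28, -0.02] rows>=6.2 cy 86.5
```

Request:
drive_tool --jaw '[0, 0, 0, 0, 0, 0, 0, 0, 0, 0, 0]' --dp '[[0, -0.04, 0], [0, -0.08, 0], [0, -0.12, 0], [0, -0.16, 0], [0, -0.2, 0], [0, -0.24, 0.005], [0, -0.28, 0.01], [0.005, -0.308, 0.01], [0.005, -0.308, 0.01], [0.005, -0.308, 0.01], [0.005, -0.308, 0.01]]' --angular '[[-2, 0, 0], [-4, 0, 0], [-6, 0, 0], [-8, 0, 0], [-10, 0, 0], [-12, 0, 0], [-12, 0, 0], [-12, 0, 0], [-12, 0, 0], [-12, 0, 0], [-12, 0, 0]]'

```text
clock: 13.8
tool_pos: [0.4263, -0.316, 0.1309]
orientation: [-0.115, 1.573, 0.119]
force: [-0.1, 0.6, -3.2]
finger_gap: 0.292
```

```bash
python3 - <<'E'
from h import *
print(bot.get_state()['tool_pos'],bot.get_state()['force'])
go([.4254,-.3179,.035],np.radians(98.5))
W=snap('wrist','w12.png')
E
```

```text
[ 0.42630587 -0.31601222  0.13087496] [-0.0540045   0.56619121 -3.15529757]
dp [0.0959, -0.002, -0.0007] ang [0.06, -0.31, -0.17] rows>=1.9 cy 98.6
```

View pics/w12.png

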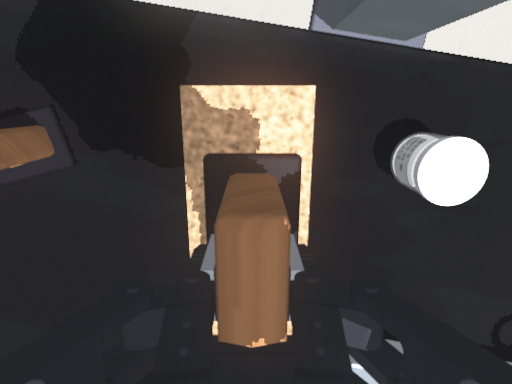

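Request:
drive_tool --jaw '[0, 0, 0, 0, 0, 0, 0]' --dp '[[0.03, -0.002, 0], [0.06, -0.002, 0], [0.08, -0.002, 0], [0.09, -0.002, 0], [0.096, -0.002, 0], [0.097, -0.002, 0], [0.097, -0.002, 0]]' --angular '[[0, -0.3, 0], [0, -0.3, 0], [0, -0.3, 0], [0, -0.3, 0], [0, -0.3, 0], [0, -0.3, 0], [0, -0.3, 0]]'

```text
clock: 14.55
tool_pos: [0.4274, -0.32, 0.0359]
orientation: [-0.117, 1.565, 0.116]
force: [0.7, 0.7, -2.8]
finger_gap: 0.292
```

Request:
drive_tool --jaw '[0, 0, 0]' --dp '[[0.002, 0, 0], [0.004, 0, 0], [0.005, 0, 0]]' --angular '[[0, 0.3, 0], [0, 0.3, 0], [0, 0.3, 0]]'

```text
clock: 14.85
tool_pos: [0.4276, -0.3201, 0.0316]
orientation: [-0.117, 1.57, 0.117]
force: [-3.6, 3.6, 24.6]
finger_gap: 0.293
```

Request:
drive_tool --jaw '[0, 100, 100, 100, 100, 100, 100, 100, 100, 100, 100, 100]' --dp '[[-0.002, 0, 0], [-0.002, 0, 0], [-0.002, 0, 0], [-0.002, 0, 0], [-0.002, 0, 0], [-0.002, 0, 0], [-0.002, 0, 0], [-0.03, 0, 0], [-0.08, 0, 0], [-0.13, 0, 0], [-0.18, 0, 0], [-0.22, 0, 0]]' --angular '[[0, 0, 0], [0, 0, 0], [0, 0, 0], [0, 0, 0], [0, 0, 0], [0, 0, 0], [0, 0, 0], [0, 0, 0], [0, 0, 0], [0, 0, 0], [0, 0, 0], [0, 0, 0]]'

```text
clock: 16.05
tool_pos: [0.4278, -0.3202, 0.2532]
orientation: [-0.117, 1.569, 0.115]
force: [0.8, 0.2, -0.3]
finger_gap: 0.999
```

```bash
python3 - <<'E'
from h import *
print(bot.get_state()['tool_pos'],bot.get_state()['force'],bot.get_state()['finger_gap'])
W=snap('wrist','w13.png');snap('top','t13.png')
Rt=go([.46,.07,.3],np.radians(90))
E
```

```text
[ 0.42779872 -0.32017111  0.25319139] [ 0.77932641  0.20647371 -0.27438443] 0.9988314461229848
dp [-0.0459, 0.3831, 0.0874] ang [8.47, 0.31, 0.31] rows>=7.9 cy 98.5
```

View pics/w13.png

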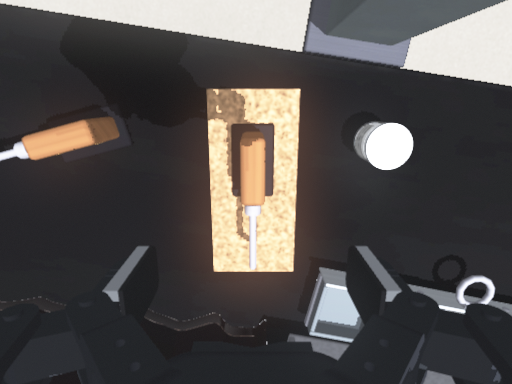

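View pics/t13.png

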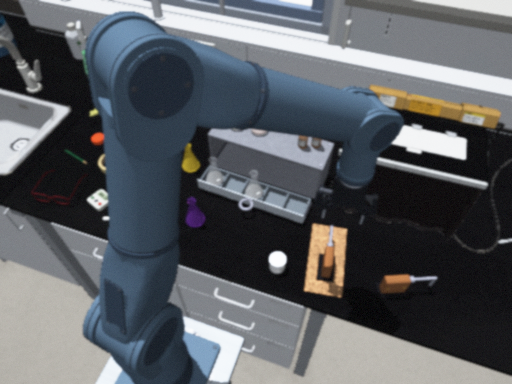

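Request:
drive_tool --jaw '[100, 100, 100, 100, 100, 100, 100, 100, 100, 100]' --dp '[[-0.046, 0.05, 0.02], [-0.046, 0.1, 0.04], [-0.046, 0.15, 0.06], [-0.046, 0.2, 0.08], [-0.046, 0.25, 0.087], [-0.046, 0.3, 0.087], [-0.046, 0.383, 0.087], [-0.046, 0.383, 0.087], [-0.046, 0.383, 0.087], [-0.046, 0.383, 0.087]]' --angular '[[8.5, 0, 0], [8.5, 0, 0], [8.5, 0, 0], [8.5, 0, 0], [8.5, 0, 0], [8.5, 0, 0], [8.5, 0, 0], [8.5, 0, 0], [8.5, 0, 0], [8.5, 0, 0]]'

```text
clock: 17.15
tool_pos: [0.4564, 0.0746, 0.2953]
orientation: [-0.004, 1.575, 0.004]
force: [-0.2, -0.8, -0.4]
finger_gap: 0.999
```

```bash
python3 - <<'E'
from h import *
print(bot.get_state()['tool_pos'],bot.get_state()['force'],bot.get_state()['finger_gap'])
W=snap('wrist','w14.png');snap('scene','s14.png')
E
```

```text
[0.45641439 0.07461961 0.29534297] [-0.21702734 -0.80236479 -0.37138137] 0.9993964812570443
```

View pics/w14.png

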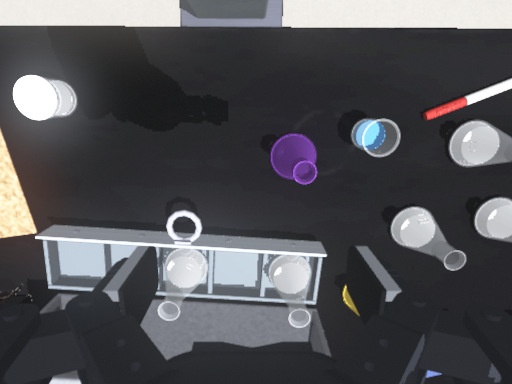

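```bash
python3 - <<'E'
from h import *
im=cv2.imread('pics/w14.png')
cv2.imwrite('pics/w14a.png',cv2.resize(im[200:330,30:340],None,fx=2.58,fy=2.58,interpolation=cv2.INTER_CUBIC))
cv2.imwrite('pics/w14b.png',cv2.resize(im[80:290,330:512],None,fx=2.8,fy=2.8,interpolation=cv2.INTER_CUBIC))
E
```

```text
(no output)
```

View pics/w14a.png

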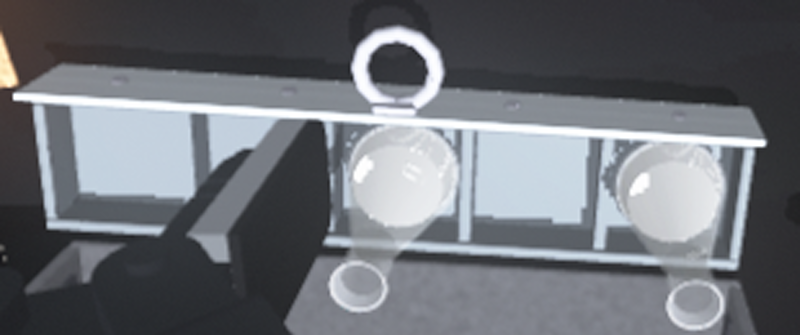

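View pics/w14b.png

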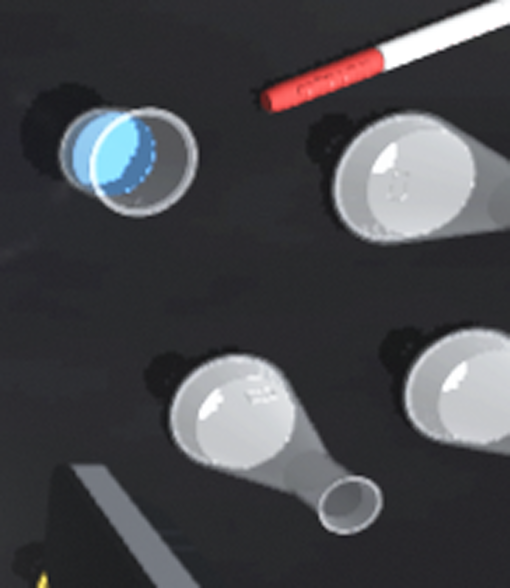

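```bash
python3 - <<'E'
from h import *
W=load('w14.png')
f=lambda x,y,z: plane(W,30+x/2.58-.3,200+y/2.58-.3,z)
e=f(398,69,.04);print('eye',e)
for n,a in dict(bl=(47,229,.042),br=(738,266,.042),pl=(15,97,.052),pr=(765,143,.052),d01b=(600,247,.042),d12b=(465,240,.042),d01f=(607,140,.042),d12f=(467,132,.042),m2=(359,287,.126),m0=(696,305,.126),f2=(402,180,.018),f0=(670,196,.018)).items(): print(n,f(*a).round(4))
a=f(47,229,.042);b=f(738,266,.042);c=f(15,97,.052);d=f(765,143,.052)
print(np.degrees(np.arctan2(*(b-a)[:2])),np.degrees(np.arctan2(*(d-c)[:2])),(a+b)/2,(c+d)/2,np.linalg.norm(a-b),np.linalg.norm(c-d))
for i in range(5): print(i,(e+.066*hx+(2-i)*.075*hy).round(4))
g=lambda x,y,z: plane(W,330+x/2.8-.3,80+y/2.8-.3,z)
for n,a in dict(Bm=(351,504,.108),Bf=(233,412,.0),Cf=(405,178,0),Af=(480,386,0)).items(): print(n,g(*a).round(4))
E
```

```text
eye [ 0.54762742 -0.01443524  0.04      ]
bl [ 0.6416 -0.2106  0.042 ]
br [0.6629 0.1681 0.042 ]
pl [ 0.559  -0.2065  0.052 ]
pr [0.5827 0.1752 0.052 ]
d01b [0.6512 0.0915 0.042 ]
d12b [0.6472 0.0174 0.042 ]
d01f [0.5865 0.0942 0.042 ]
d12f [0.5822 0.0204 0.042 ]
m2 [ 0.6157 -0.0177  0.126 ]
m0 [0.6242 0.1309 0.126 ]
f2 [ 0.6243 -0.0207  0.018 ]
f0 [0.6337 0.132  0.018 ]
3.2262661815785085 3.547882573055739 [ 0.65223109 -0.02124432  0.042     ] [ 0.57084435 -0.01567089  0.052     ] 0.3792446601339448 0.3824642686636356
0 [0.6227 0.1313 0.04  ]
1 [0.6181 0.0564 0.04  ]
2 [ 0.6135 -0.0185  0.04  ]
3 [ 0.6089 -0.0933  0.04  ]
4 [ 0.6043 -0.1682  0.04  ]
Bm [0.5591 0.3081 0.108 ]
Bf [0.5627 0.3129 0.    ]
Cf [0.44  0.379 0.   ]
Af [0.5475 0.4394 0.    ]
```

```bash
python3 - <<'E'
from h import *
print(bot.get_state()['tool_pos'])
go([.559,.308,.2],np.radians(90))
E
```

```text
[0.4571094  0.07089905 0.2956078 ]
dp [0.095, 0.2372, 0.1022] ang [-0.03, -0.24, 0.05] rows>=5.5 cy 90.0
```

Request:
drive_tool --jaw '[100, 100, 100, 100, 100, 100, 100, 100, 100, 100]' --dp '[[0.02, 0.045, 0.02], [0.04, 0.09, 0.04], [0.06, 0.13, 0.06], [0.08, 0.17, 0.08], [0.09, 0.21, 0.1], [0.095, 0.237, 0.102], [0.095, 0.237, 0.102], [0.095, 0.237, 0.102], [0.095, 0.237, 0.102], [0.095, 0.237, 0.102]]' --angular '[[0, -0.2, 0], [0, -0.2, 0], [0, -0.2, 0], [0, -0.2, 0], [0, -0.2, 0], [0, -0.2, 0], [0, -0.2, 0], [0, -0.2, 0], [0, -0.2, 0], [0, -0.2, 0]]'

```text
clock: 18.25
tool_pos: [0.5598, 0.3065, 0.2012]
orientation: [0.002, 1.57, -0.003]
force: [-0.5, 0.0, 0.6]
finger_gap: 1.002
```

```bash
python3 - <<'E'
from h import *
W=snap('wrist','w15.png')
print(bot.get_state()['tool_pos'])
go([.559,.308,.074],np.radians(90))
E
```

```text
[0.5595792  0.30705431 0.20124634]
dp [0.1272, 0.001, -0.0007] ang [-0.14, 0.04, 0.02] rows>=2.5 cy 89.9
```

View pics/w15.png

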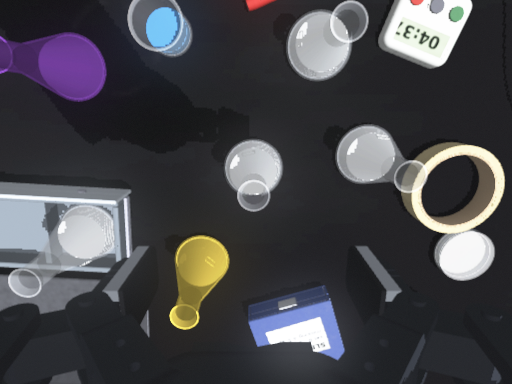

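```bash
python3 - <<'E'
from h import *
W=load('w15.png')
for n,a in dict(B=(253.5,195,.108),C=(349,21,.108),A=(411,176,.108),yel=(184,317,.108)).items(): print(n,plane(W,*a).round(4))
E
```

```text
B [0.5595 0.3087 0.108 ]
C [0.4396 0.372  0.108 ]
A [0.5449 0.4274 0.108 ]
yel [0.6695 0.2484 0.108 ]
```

Request:
drive_tool --jaw '[100, 100, 100, 100, 100, 100, 100]' --dp '[[0.04, 0.001, 0], [0.08, 0.001, 0], [0.1, 0.001, 0], [0.115, 0.001, 0], [0.127, 0.001, 0], [0.127, 0.001, 0], [0.127, 0.001, 0]]' --angular '[[0, 0, 0], [0, 0, 0], [0, 0, 0], [0, 0, 0], [0, 0, 0], [0, 0, 0], [0, 0, 0]]'

```text
clock: 19.0
tool_pos: [0.5596, 0.31, 0.0746]
orientation: [0.001, 1.57, 0.0]
force: [-0.3, -0.7, -0.5]
finger_gap: 0.995
```

Request:
drive_tool --jaw '[0, 0, 0, 0, 0, 0, 0, 0, 0]' --dp '[[0, 0, 0], [0, 0, 0], [0, 0, 0], [0, 0, 0], [0, 0, 0], [0, 0, 0], [0, 0, 0], [0, 0, 0], [0, 0, 0]]' --angular '[[0, 0, 0], [0, 0, 0], [0, 0, 0], [0, 0, 0], [0, 0, 0], [0, 0, 0], [0, 0, 0], [0, 0, 0], [0, 0, 0]]' --newtons 40

```text
clock: 19.9
tool_pos: [0.5592, 0.3097, 0.0739]
orientation: [0.0, 1.57, -0.0]
force: [-0.2, -1.6, 3.8]
finger_gap: 0.267
```

Request:
drive_tool --jaw '[0, 0, 0, 0, 0, 0, 0]' --dp '[[-0.02, 0, 0], [-0.05, 0, 0], [-0.08, 0, 0], [-0.11, 0, 0], [-0.13, 0, 0], [-0.13, 0, 0], [-0.13, 0, 0]]' --angular '[[0, 0, 0], [0, 0, 0], [0, 0, 0], [0, 0, 0], [0, 0, 0], [0, 0, 0], [0, 0, 0]]'

```text
clock: 20.6
tool_pos: [0.5585, 0.3099, 0.203]
orientation: [-0.0, 1.571, -0.0]
force: [0.2, -0.9, -1.3]
finger_gap: 0.273
```

```bash
python3 - <<'E'
from h import *
W=snap('wrist','w16.png')
s=bot.get_state();print(s['tool_pos'],s['force'],s['finger_gap'])
go([.6178,.0563,.2],np.radians(90))
E
```

```text
[0.55800097 0.30961881 0.20219477] [-0.04734165  0.74052804 -1.47599957] 0.2711057216674816
dp [0.0024, -0.2533, 0.0598] ang [0.01, -0.11, 0.07] rows>=5.2 cy 90.0
```

View pics/w16.png

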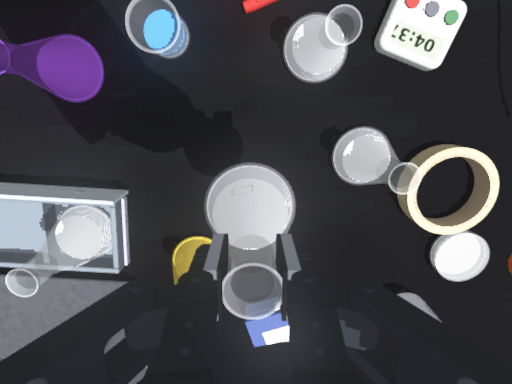

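```bash
cat >> h.py <<'E'
def fl(W,mouth,tz,dz=.034):
    P=plane(W,*mouth,tz+dz); return P
E
python3 - <<'E'
from h import *
W=load('w16.png');s=bot.get_state();tp=s['tool_pos'];R0=rot(s['orientation'])
im=cv2.imread('pics/w16.png');cv2.imwrite('pics/w16a.png',cv2.resize(im[150:335,190:310],None,fx=3.2,fy=3.2,interpolation=cv2.INTER_CUBIC))
for z,u,v in((tp[2]+.034,253,291),(tp[2]-.074,250,207)): 
  P=plane(W,u,v,z);print((P-tp).round(4),(R0.T@(P-tp)).round(4))
E
```

```text
[0.0012 0.0017 0.034 ] [-0.034   0.0016  0.0012]
[ 0.0035 -0.0001 -0.074 ] [ 0.074  -0.      0.0037]
```

View pics/w16a.png

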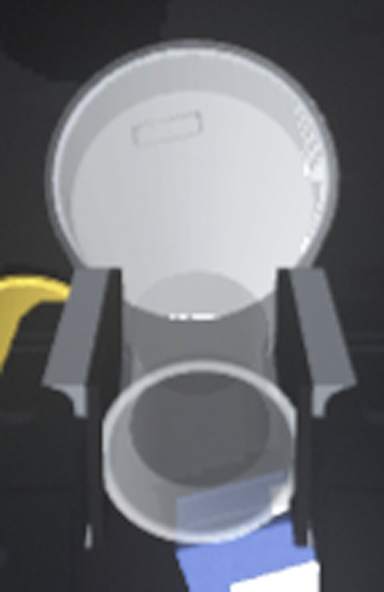

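Request:
drive_tool --jaw '[0, 0, 0, 0, 0, 0, 0, 0, 0, 0, 0]' --dp '[[-0.03, 0, 0], [-0.05, -0.02, 0.01], [-0.05, -0.06, 0.02], [-0.05, -0.1, 0.03], [-0.05, -0.14, 0.04], [-0.05, -0.18, 0.05], [-0.05, -0.22, 0.058], [-0.05, -0.253, 0.058], [-0.05, -0.253, 0.058], [-0.05, -0.253, 0.058], [-0.05, -0.253, 0.058]]' --angular '[[0, 0, 0], [0, 0, 0], [0, 0, 0], [0, 0, 0], [0, 0, 0], [0, 0, 0], [0, 0, 0], [0, 0, 0], [0, 0, 0], [0, 0, 0], [0, 0, 0]]'

```text
clock: 21.75
tool_pos: [0.6163, 0.0586, 0.2526]
orientation: [-0.001, 1.573, 0.002]
force: [-0.4, 0.5, -1.0]
finger_gap: 0.272
```

```bash
python3 - <<'E'
from h import *
s=bot.get_state();print(s['tool_pos'],s['force'],s['finger_gap'])
go([.6155,.0563,.135],np.radians(90))
E
```

```text
[0.61630662 0.05859901 0.25257204] [-0.39296712  0.51509814 -0.96446453] 0.2715927076974906
dp [0.1176, -0.0024, -0.0006] ang [0.11, -0.11, -0.03] rows>=2.4 cy 90.1
```

Request:
drive_tool --jaw '[0, 0, 0, 0, 0, 0, 0]' --dp '[[0.03, -0.002, -0.001], [0.06, -0.002, -0.001], [0.09, -0.002, -0.001], [0.11, -0.002, -0.001], [0.117, -0.002, -0.001], [0.117, -0.002, -0.001], [0.117, -0.002, -0.001]]' --angular '[[0, 0, 0], [0, 0, 0], [0, 0, 0], [0, 0, 0], [0, 0, 0], [0, 0, 0], [0, 0, 0]]'

```text
clock: 22.45
tool_pos: [0.6167, 0.0556, 0.1377]
orientation: [-0.0, 1.569, 0.001]
force: [0.9, -0.4, -0.6]
finger_gap: 0.273
```

```bash
python3 - <<'E'
from h import *
s=bot.get_state();print(s['tool_pos'],s['force'],s['finger_gap'])
W=snap('wrist','w17.png')
E
```

```text
[0.61665672 0.05556357 0.13767031] [ 0.94751997 -0.37545178 -0.61414436] 0.27304555224494753
```

View pics/w17.png

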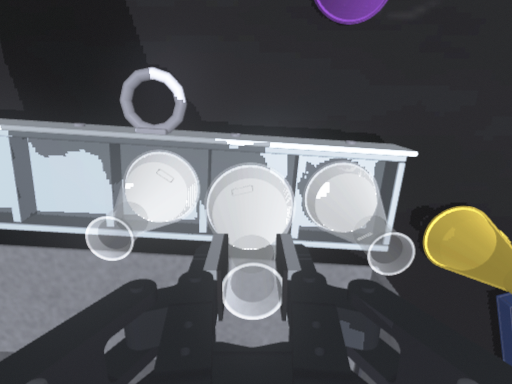

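```bash
python3 - <<'E'
from h import *
im=cv2.imread('pics/w17.png');cv2.imwrite('pics/w17a.png',cv2.resize(im[110:260,100:420],None,fx=2.5,fy=2.5,interpolation=cv2.INTER_CUBIC))
E
```

```text
(no output)
```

View pics/w17a.png

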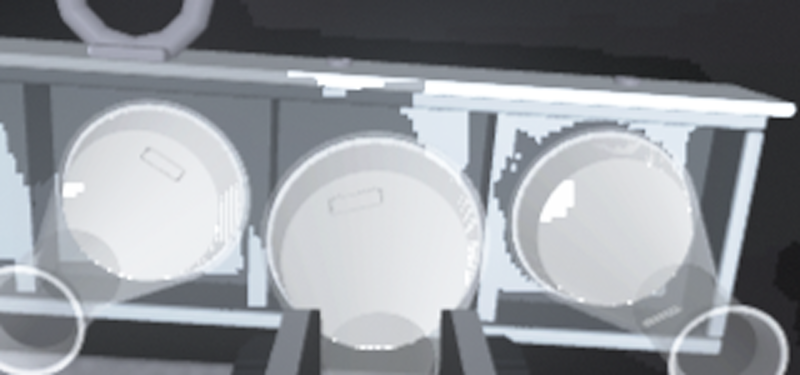

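```bash
python3 - <<'E'
from h import *
W=load('w17.png');tp=np.array([.61665,.05556,.13767])
f=lambda x,y,z: plane(W,100+x/2.5-.3,110+y/2.5-.3,z)
a=f(258,303,.042);b=f(489,320,.042);print(a,b,np.linalg.norm(a-b),(a+b)/2-.0345*hx)
e=f(138,-25+0,.04);print('eye',plane(W,153,100.5,.04),plane(W,153,100.5,.04)+.066*hx+.075*hy)
m0=plane(W,391.5,254,.126);m2=plane(W,109.5,239,.126);print(m0,m2,(m0+m2)/2)
for z,u,v in((tp[2]+.034,253,291),(tp[2]-.074,100+375/2.5,110+238/2.5)): print(plane(W,u,v,z)-tp, plane(W,u,v,z))
E
```

```text
[0.6473346 0.0173277 0.042    ] [0.65320888 0.09164597 0.042     ] 0.07455006335055199 [0.61583609 0.05659301 0.042     ]
eye [ 0.54694613 -0.01458839  0.04      ] [0.61740167 0.05624251 0.04      ]
[0.62453368 0.13045711 0.126     ] [ 0.61599407 -0.01774783  0.126     ] [0.62026387 0.05635464 0.126     ]
[0.0002062  0.00137742 0.034     ] [0.6168562  0.05693742 0.17167   ]
[ 0.00165115 -0.00033581 -0.074     ] [0.61830115 0.05522419 0.06367   ]
```

Request:
drive_tool --jaw '[0, 0, 0, 0, 0, 0, 0]' --dp '[[0.01, 0.0007, -0.0007], [0.02, 0.0007, -0.0007], [0.027, 0.0007, -0.0007], [0.032, 0.0007, -0.0007], [0.036, 0.0007, -0.0007], [0.04, 0.0007, -0.0007], [0.04, 0.0007, -0.0007]]' --angular '[[0, 0, 0], [0, 0, 0], [0, 0, 0], [0, 0, 0], [0, 0, 0], [0, 0, 0], [0, 0, 0]]'

```text
clock: 23.2
tool_pos: [0.615, 0.0555, 0.0962]
orientation: [-0.0, 1.571, -0.0]
force: [-0.6, 0.2, -0.5]
finger_gap: 0.274
```

Request:
drive_tool --jaw '[0, 0, 0]' --dp '[[0.002, 0, 0], [0.0035, 0, 0], [0.0035, 0, 0]]' --angular '[[0, 0, 0], [0, 0, 0], [0, 0, 0]]'

```text
clock: 23.5
tool_pos: [0.6152, 0.0555, 0.0932]
orientation: [-0.0, 1.571, -0.0]
force: [0.3, 0.1, -1.4]
finger_gap: 0.275
```

```bash
python3 - <<'E'
from h import *
s=bot.get_state();print(s['tool_pos'],s['force'],s['finger_gap'])
W=snap('wrist','w18.png')
E
```

```text
[0.61520482 0.0554994  0.09316231] [ 0.28900609  0.11225369 -1.43698977] 0.27521750539751505
```

View pics/w18.png

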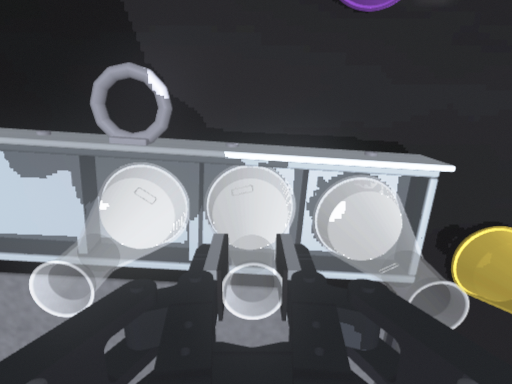

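Flask sits in pocket 1, centred (base 250,205 between dividers). Release and rise.

Request:
drive_tool --jaw '[60, 60, 60, 60, 60, 60, 60, 60, 60, 60, 100, 100]' --dp '[[0.001, 0, 0], [0.001, 0, 0], [0.001, 0, 0], [0.001, 0, 0], [0.001, 0, 0], [-0.01, 0, 0], [-0.03, 0, 0], [-0.07, 0, 0], [-0.11, 0, 0], [-0.15, 0, 0], [-0.19, 0, 0], [-0.19, 0, 0]]' --angular '[[0, 0, 0], [0, 0, 0], [0, 0, 0], [0, 0, 0], [0, 0, 0], [0, 0, 0], [0, 0, 0], [0, 0, 0], [0, 0, 0], [0, 0, 0], [0, 0, 0], [0, 0, 0]]'

```text
clock: 24.75
tool_pos: [0.6187, 0.0555, 0.2905]
orientation: [0.002, 1.559, 0.001]
force: [0.3, 0.2, 0.1]
finger_gap: 0.913
```

```bash
python3 - <<'E'
from h import *
s=bot.get_state();print(s['tool_pos'],s['force'],s['finger_gap'])
W=snap('wrist','w19.png');snap('top','t19.png')
go([.545,.4275,.22],np.radians(90))
E
```

```text
[0.61865962 0.0554979  0.29052819] [0.30262802 0.21562227 0.12966054] 0.9131820382935056
dp [0.0648, 0.3719, -0.071] ang [-0.01, 0.15, -0.03] rows>=7.7 cy 90.0
```

View pics/w19.png

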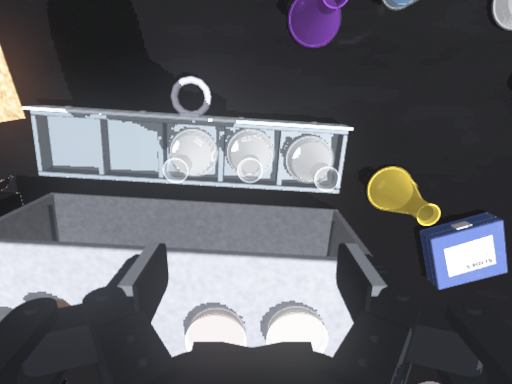

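View pics/t19.png

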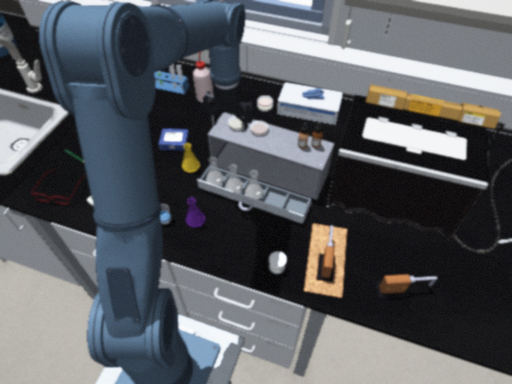

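Request:
drive_tool --jaw '[100, 100, 100, 100, 100, 100, 100, 100, 100, 100, 100]' --dp '[[0, 0.045, -0.01], [0, 0.09, -0.02], [0, 0.13, -0.03], [0.01, 0.17, -0.04], [0.02, 0.21, -0.05], [0.04, 0.25, -0.06], [0.06, 0.3, -0.07], [0.065, 0.34, -0.071], [0.065, 0.372, -0.071], [0.065, 0.372, -0.071], [0.065, 0.372, -0.071]]' --angular '[[0, 0, 0], [0, 0, 0], [0, 0, 0], [0, 0, 0], [0, 0, 0], [0, 0, 0], [0, 0, 0], [0, 0, 0], [0, 0, 0], [0, 0, 0], [0, 0, 0]]'

```text
clock: 25.95
tool_pos: [0.5433, 0.4273, 0.2164]
orientation: [-0.003, 1.573, -0.001]
force: [0.1, -0.6, -0.1]
finger_gap: 1.001
```

```bash
python3 - <<'E'
from h import *
s=bot.get_state();print(s['tool_pos'],s['force'],s['finger_gap'])
W=snap('wrist','w20.png')
E
```

```text
[0.54328891 0.42727671 0.21639078] [ 0.08902127 -0.55127034 -0.12824807] 1.0009467464415438
```

View pics/w20.png

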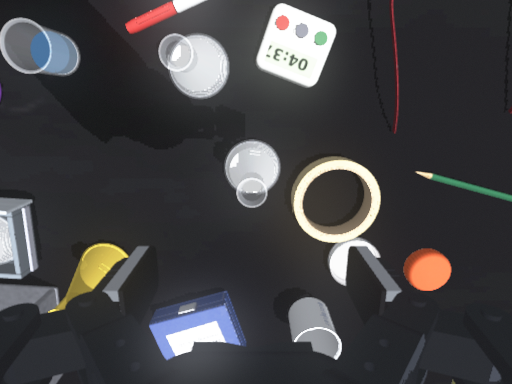

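```bash
python3 - <<'E'
from h import *
W=load('w20.png')
A=plane(W,252,192,.108);C=plane(W,178,54,.108);print(A,C,plane(W,340,200,.02))
go([A[0],A[1],.074],np.radians(90))
E
```

```text
[0.54476063 0.42806603 0.108     ] [0.44088681 0.37433201 0.108     ] [0.57904808 0.52549273 0.02      ]
dp [0.1429, 0.0026, 0.0007] ang [-0.06, -0.07, 0.16] rows>=2.9 cy 89.9
```

Request:
drive_tool --jaw '[100, 100, 100, 100, 100, 100, 100]' --dp '[[0.04, 0.002, 0.001], [0.08, 0.002, 0.001], [0.11, 0.002, 0.001], [0.13, 0.002, 0.001], [0.142, 0.002, 0.001], [0.142, 0.002, 0.001], [0.142, 0.002, 0.001]]' --angular '[[0, 0, 0], [0, 0, 0], [0, 0, 0], [0, 0, 0], [0, 0, 0], [0, 0, 0], [0, 0, 0]]'

```text
clock: 26.7
tool_pos: [0.5462, 0.4291, 0.0772]
orientation: [0.001, 1.57, -0.001]
force: [0.0, -0.6, -0.3]
finger_gap: 1.0
```

Request:
drive_tool --jaw '[0, 0, 0, 0, 0, 0, 0, 0, 0]' --dp '[[0, 0, 0], [0, 0, 0], [0, 0, 0], [0, 0, 0], [0, 0, 0], [0, 0, 0], [0, 0, 0], [0, 0, 0], [0, 0, 0]]' --angular '[[0, 0, 0], [0, 0, 0], [0, 0, 0], [0, 0, 0], [0, 0, 0], [0, 0, 0], [0, 0, 0], [0, 0, 0], [0, 0, 0]]'

```text
clock: 27.6
tool_pos: [0.5457, 0.4294, 0.0766]
orientation: [0.0, 1.57, -0.0]
force: [-0.0, -4.0, 5.5]
finger_gap: 0.275
```

Request:
drive_tool --jaw '[0, 0, 0, 0, 0, 0, 0, 0]' --dp '[[-0.02, 0, 0], [-0.05, 0, 0], [-0.08, 0, 0], [-0.11, 0, 0], [-0.14, 0, 0], [-0.18, 0, 0], [-0.18, 0, 0], [-0.18, 0, 0]]' --angular '[[0, 0, 0], [0, 0, 0], [0, 0, 0], [0, 0, 0], [0, 0, 0], [0, 0, 0], [0, 0, 0], [0, 0, 0]]'

```text
clock: 28.4
tool_pos: [0.5453, 0.43, 0.2566]
orientation: [0.001, 1.57, 0.001]
force: [-0.1, -0.0, -1.0]
finger_gap: 0.275
```

```bash
python3 - <<'E'
from h import *
s=bot.get_state();print(s['tool_pos'],s['force'],s['finger_gap'])
W=snap('wrist','w21.png')
p=[.56,.15,.255];Rt=go(p,np.radians(90));go([.607,-.093,.255],np.radians(90),Rt,np.array(p))
E
```

```text
[0.54529788 0.43001589 0.25659484] [-0.13124615 -0.03503572 -1.01017903] 0.27468080879914547
dp [0.0003, -0.2795, 0.0154] ang [0.01, -0.08, 0.05] rows>=5.6 cy 90.0
dp [0.0, -0.243, 0.047] ang [0.0, 0.0, 0.0] rows>=5.0 cy 90.0
```

View pics/w21.png

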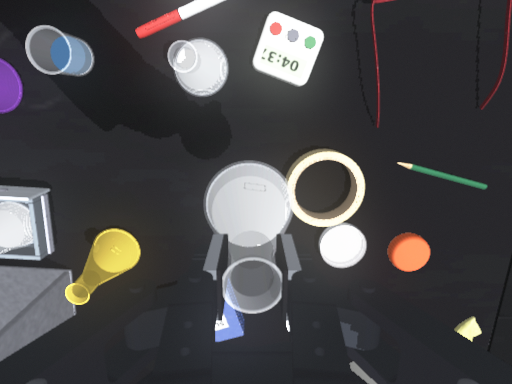

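Request:
drive_tool --jaw '[0, 0, 0, 0, 0, 0, 0, 0, 0, 0, 0, 0]' --dp '[[0, -0.045, 0.005], [0, -0.09, 0.01], [0, -0.135, 0.015], [0, -0.18, 0.015], [0, -0.225, 0.02], [0, -0.27, 0.03], [0, -0.315, 0.04], [0, -0.36, 0.05], [0, -0.405, 0.06], [0, -0.45, 0.06], [0, -0.49, 0.06], [0, -0.523, 0.062]]' --angular '[[0, 0, 0], [0, 0, 0], [0, 0, 0], [0, 0, 0], [0, 0, 0], [0, 0, 0], [0, 0, 0], [0, 0, 0], [0, 0, 0], [0, 0, 0], [0, 0, 0], [0, 0, 0]]'

```text
clock: 29.65
tool_pos: [0.6056, -0.0962, 0.2542]
orientation: [0.001, 1.574, -0.002]
force: [-0.7, -0.0, -0.2]
finger_gap: 0.269
```

Request:
drive_tool --jaw '[0, 0, 0]' --dp '[[0, 0, 0], [0, 0, 0], [0, 0, 0]]' --angular '[[0, 0, 0], [0, 0, 0], [0, 0, 0]]'

```text
clock: 29.95
tool_pos: [0.6068, -0.0915, 0.255]
orientation: [-0.001, 1.573, 0.002]
force: [0.0, 1.0, -0.5]
finger_gap: 0.274
```

```bash
python3 - <<'E'
from h import *
s=bot.get_state();print(s['tool_pos'],s['force'],s['finger_gap'])
go([.607,-.093,.140],np.radians(90))
E
```

```text
[ 0.60676901 -0.09154691  0.2550195 ] [ 0.02753429  0.96016747 -0.45843744] 0.27385908809584475
dp [0.115, -0.0016, 0.0005] ang [0.11, -0.11, -0.06] rows>=2.3 cy 90.1
```

Request:
drive_tool --jaw '[0, 0, 0, 0, 0, 0, 0]' --dp '[[0.03, -0.001, 0], [0.06, -0.001, 0], [0.09, -0.001, 0], [0.11, -0.001, 0], [0.115, -0.001, 0], [0.115, -0.001, 0], [0.115, -0.001, 0]]' --angular '[[0, 0, 0], [0, 0, 0], [0, 0, 0], [0, 0, 0], [0, 0, 0], [0, 0, 0], [0, 0, 0]]'

```text
clock: 30.65
tool_pos: [0.6081, -0.0939, 0.1424]
orientation: [-0.001, 1.569, 0.001]
force: [1.0, -0.4, -0.3]
finger_gap: 0.274
```

```bash
python3 - <<'E'
from h import *
s=bot.get_state();print(s['tool_pos'],s['force'],s['finger_gap'])
W=snap('wrist','w22.png')
im=cv2.imread('pics/w22.png');cv2.imwrite('pics/w22a.png',cv2.resize(im[70:320,100:420],None,fx=2.4,fy=2.4,interpolation=cv2.INTER_CUBIC))
E
```

```text
[ 0.60811685 -0.0939221   0.14235289] [ 1.03583397 -0.40526767 -0.32281747] 0.27398825896026635
```

View pics/w22a.png

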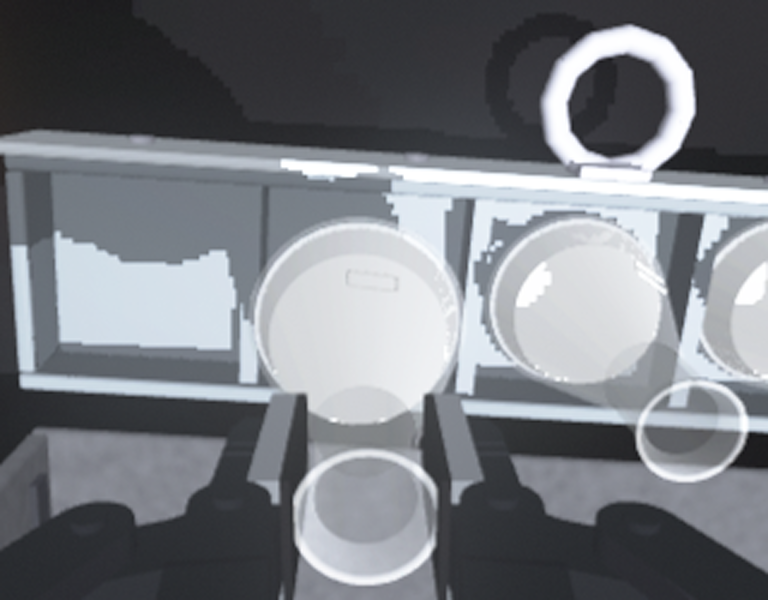

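```bash
cat >> h.py <<'E'
def chk(fn,f,tp,d1,d2,eye,k,mouth,base,h):
    W=load(fn); g=lambda q,z: plane(W,*f(*q),z)
    a,b=g(d1,.042),g(d2,.042); print('div',np.linalg.norm(a-b),(a+b)/2-.0345*hx)
    e=g(eye,.04); print('eye',e,e+.066*hx+(2-k)*.075*hy)
    for n,q,z in(('mouth',mouth,tp[2]-h+.108),('base',base,tp[2]-h)): P=g(q,z); print(n,P,P-tp)
E
python3 - <<'E'
from h import *
chk('w22.png',lambda x,y:(100+x/2.4-.3,70+y/2.4-.3),np.array([.60812,-.09392,.14235]),(248,383),(466,394),(619,100),3,(367,517),(358,321),.0766)
E
```

```text
div 0.07441447562724081 [ 0.60694265 -0.09356619  0.042     ]
eye [ 0.5460318  -0.01479749  0.04      ] [ 0.60733005 -0.09368681  0.04      ]
mouth [ 0.60735691 -0.09270435  0.17375   ] [-0.00076309  0.00121565  0.0314    ]
base [ 0.60930826 -0.09514316  0.06575   ] [ 0.00118826 -0.00122316 -0.0766    ]
```

Request:
drive_tool --jaw '[0, 0, 0, 0, 0, 0, 0, 0]' --dp '[[0.01, 0.0005, -0.001], [0.02, 0.0005, -0.001], [0.027, 0.0005, -0.001], [0.034, 0.0005, -0.001], [0.04, 0.0005, -0.001], [0.044, 0.0005, -0.001], [0.046, 0.0005, -0.001], [0.046, 0.0005, -0.001]]' --angular '[[0, 0, 0], [0, 0, 0], [0, 0, 0], [0, 0, 0], [0, 0, 0], [0, 0, 0], [0, 0, 0], [0, 0, 0]]'

```text
clock: 31.5
tool_pos: [0.6062, -0.0941, 0.0951]
orientation: [0.0, 1.571, -0.0]
force: [-0.1, -1.1, -0.7]
finger_gap: 0.274
```

```bash
python3 - <<'E'
from h import *
s=bot.get_state();print(s['tool_pos'],s['force'],s['finger_gap'])
W=snap('wrist','w23.png')
E
```

```text
[ 0.6061603  -0.0940571   0.09506217] [-0.09304302 -1.10895105 -0.65131527] 0.27400326934304536
```

View pics/w23.png

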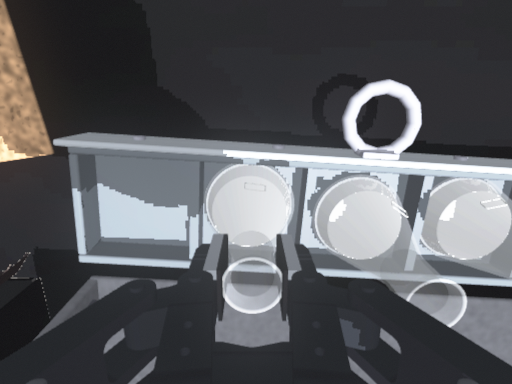

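Seated in pocket 3. Release, rise.

Request:
drive_tool --jaw '[60, 60, 60, 60, 60, 60, 60, 60, 60, 60, 100, 100]' --dp '[[0.001, 0, 0], [0.001, 0, 0], [0.001, 0, 0], [0.001, 0, 0], [0.001, 0, 0], [-0.01, 0, 0], [-0.03, 0, 0], [-0.07, 0, 0], [-0.11, 0, 0], [-0.15, 0, 0], [-0.18, 0, 0], [-0.18, 0, 0]]' --angular '[[0, 0, 0], [0, 0, 0], [0, 0, 0], [0, 0, 0], [0, 0, 0], [0, 0, 0], [0, 0, 0], [0, 0, 0], [0, 0, 0], [0, 0, 0], [0, 0, 0], [0, 0, 0]]'

```text
clock: 32.75
tool_pos: [0.6089, -0.0947, 0.2812]
orientation: [-0.0, 1.561, -0.001]
force: [0.7, 0.3, -0.3]
finger_gap: 0.911
```

```bash
python3 - <<'E'
from h import *
s=bot.get_state();print(s['tool_pos'],s['force'],s['finger_gap'])
W=snap('wrist','w24.png')
p=[.52,.13,.26];Rt=go(p,np.radians(90));go([.440,.373,.22],np.radians(90),Rt,np.array(p))
E
```

```text
[ 0.60893811 -0.09467783  0.28122947] [ 0.69012428  0.26363062 -0.34239987] 0.9109891162761489
dp [0.0179, 0.2243, -0.0878] ang [-0.02, 0.32, 0.02] rows>=4.8 cy 90.0
dp [0.04, 0.243, -0.08] ang [0.0, 0.0, 0.0] rows>=5.2 cy 90.0
```

View pics/w24.png

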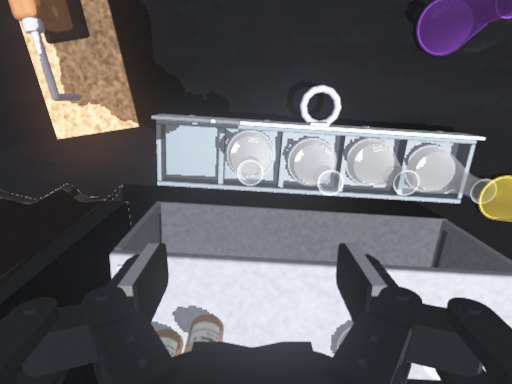

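Request:
drive_tool --jaw '[100, 100, 100, 100, 100, 100, 100, 100, 100, 100, 100, 100]' --dp '[[0, 0.04, -0.02], [0, 0.085, -0.035], [0.005, 0.13, -0.05], [0.01, 0.175, -0.065], [0.018, 0.22, -0.085], [0.02, 0.265, -0.1], [0.03, 0.31, -0.12], [0.04, 0.35, -0.135], [0.05, 0.395, -0.15], [0.058, 0.435, -0.163], [0.058, 0.467, -0.168], [0.058, 0.467, -0.168]]' --angular '[[0, 0, 0], [0, 0, 0], [0, 0, 0], [0, 0, 0], [0, 0, 0], [0, 0, 0], [0, 0, 0], [0, 0, 0], [0, 0, 0], [0, 0, 0], [0, 0, 0], [0, 0, 0]]'

```text
clock: 34.0
tool_pos: [0.4348, 0.3783, 0.2159]
orientation: [-0.005, 1.573, 0.007]
force: [0.6, 0.3, -0.2]
finger_gap: 0.998
```

Request:
drive_tool --jaw '[100, 100]' --dp '[[0, 0, 0], [0, 0, 0]]' --angular '[[0, 0, 0], [0, 0, 0]]'

```text
clock: 34.2
tool_pos: [0.4387, 0.3712, 0.2167]
orientation: [0.0, 1.571, -0.003]
force: [0.3, -0.1, -0.2]
finger_gap: 0.998
```

```bash
python3 - <<'E'
from h import *
s=bot.get_state();print(s['tool_pos'],s['force'],s['finger_gap'])
W=snap('wrist','w25.png')
E
```

```text
[0.43872239 0.37121123 0.21674733] [ 0.27504158 -0.1433385  -0.2047598 ] 0.9977836334756043
```

View pics/w25.png

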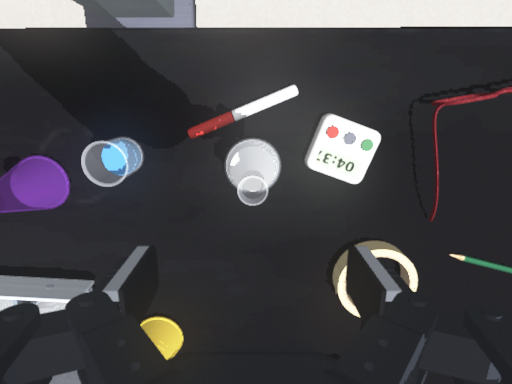

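```bash
python3 - <<'E'
from h import *
W=load('w25.png')
A=plane(W,252.5,190.5,.108);print(A)
go([A[0],A[1],.074],np.radians(90))
E
```

```text
[0.43919799 0.37250117 0.108     ]
dp [0.1429, 0.0016, 0.0003] ang [-0.15, -0.01, 0.08] rows>=2.9 cy 89.9
```

Request:
drive_tool --jaw '[100, 100, 100, 100, 100, 100, 100]' --dp '[[0.04, 0.001, 0.0005], [0.08, 0.001, 0.0005], [0.11, 0.001, 0.0005], [0.13, 0.001, 0.0005], [0.143, 0.001, 0.0005], [0.143, 0.001, 0.0005], [0.143, 0.001, 0.0005]]' --angular '[[0, 0, 0], [0, 0, 0], [0, 0, 0], [0, 0, 0], [0, 0, 0], [0, 0, 0], [0, 0, 0]]'

```text
clock: 34.95
tool_pos: [0.4395, 0.3739, 0.075]
orientation: [0.001, 1.57, -0.0]
force: [-0.0, 0.3, 0.2]
finger_gap: 1.003
```

Request:
drive_tool --jaw '[0, 0, 0, 0, 0, 0, 0, 0, 0]' --dp '[[0, 0, 0], [0, 0, 0], [0, 0, 0], [0, 0, 0], [0, 0, 0], [0, 0, 0], [0, 0, 0], [0, 0, 0], [0, 0, 0]]' --angular '[[0, 0, 0], [0, 0, 0], [0, 0, 0], [0, 0, 0], [0, 0, 0], [0, 0, 0], [0, 0, 0], [0, 0, 0], [0, 0, 0]]'

```text
clock: 35.85
tool_pos: [0.4391, 0.3739, 0.0745]
orientation: [0.0, 1.57, -0.0]
force: [-1.3, -1.7, 5.6]
finger_gap: 0.275
```

Request:
drive_tool --jaw '[0, 0, 0, 0, 0, 0, 0, 0]' --dp '[[-0.02, 0, 0], [-0.05, 0, 0], [-0.08, 0, 0], [-0.11, 0, 0], [-0.14, 0, 0], [-0.18, 0, 0], [-0.18, 0, 0], [-0.18, 0, 0]]' --angular '[[0, 0, 0], [0, 0, 0], [0, 0, 0], [0, 0, 0], [0, 0, 0], [0, 0, 0], [0, 0, 0], [0, 0, 0]]'

```text
clock: 36.65
tool_pos: [0.4388, 0.3745, 0.2546]
orientation: [0.001, 1.57, 0.001]
force: [-0.8, 0.4, -0.3]
finger_gap: 0.272
```

```bash
python3 - <<'E'
from h import *
s=bot.get_state();print(s['tool_pos'],s['force'],s['finger_gap'])
W=snap('wrist','w26.png')
p=[.50,.0,.255];Rt=go(p,np.radians(90));go([.602,-.168,.255],np.radians(90),Rt,np.array(p))
E
```

```text
[0.43879229 0.37452439 0.25457138] [-0.84451165  0.44287982 -0.25886166] 0.27157435224286286
dp [-0.0014, -0.3739, 0.0618] ang [0.01, -0.05, 0.04] rows>=7.6 cy 90.0
dp [0.0, -0.168, 0.102] ang [0.0, 0.0, 0.0] rows>=3.9 cy 90.0
```

View pics/w26.png

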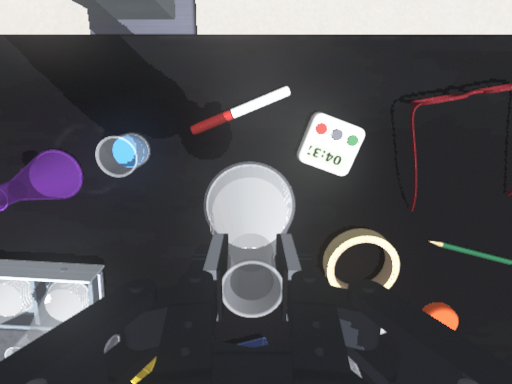

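Request:
drive_tool --jaw '[0, 0, 0, 0, 0, 0, 0, 0, 0, 0, 0, 0]' --dp '[[-0.002, -0.04, 0.01], [-0.002, -0.085, 0.02], [-0.002, -0.13, 0.03], [-0.002, -0.175, 0.04], [-0.002, -0.22, 0.05], [-0.002, -0.265, 0.06], [-0.002, -0.31, 0.07], [-0.002, -0.355, 0.08], [-0.002, -0.4, 0.09], [-0.002, -0.44, 0.11], [-0.002, -0.475, 0.13], [-0.002, -0.51, 0.15]]' --angular '[[0, 0, 0], [0, 0, 0], [0, 0, 0], [0, 0, 0], [0, 0, 0], [0, 0, 0], [0, 0, 0], [0, 0, 0], [0, 0, 0], [0, 0, 0], [0, 0, 0], [0, 0, 0]]'

```text
clock: 37.9
tool_pos: [0.5883, -0.1373, 0.2543]
orientation: [0.0, 1.574, -0.0]
force: [1.2, 0.8, -0.5]
finger_gap: 0.272
```

Request:
drive_tool --jaw '[0, 0, 0, 0]' --dp '[[0, -0.032, 0.014], [0, -0.032, 0.014], [0, -0.032, 0.014], [0, -0.032, 0.014]]' --angular '[[0, 0, 0], [0, 0, 0], [0, 0, 0], [0, 0, 0]]'

```text
clock: 38.3
tool_pos: [0.602, -0.1663, 0.2549]
orientation: [-0.0, 1.573, 0.002]
force: [0.2, 1.2, -1.2]
finger_gap: 0.276
```

```bash
python3 - <<'E'
from h import *
s=bot.get_state();print(s['tool_pos'],s['force'],s['finger_gap'])
go([.602,-.168,.140],np.radians(90))
E
```

```text
[ 0.60198813 -0.16631391  0.25490861] [ 0.23947016  1.22374257 -1.16445118] 0.2755437419491716
dp [0.1149, -0.0018, 0.0003] ang [0.08, -0.13, -0.07] rows>=2.3 cy 90.1
```

Request:
drive_tool --jaw '[0, 0, 0, 0, 0, 0, 0]' --dp '[[0.03, -0.001, 0], [0.06, -0.001, 0], [0.09, -0.001, 0], [0.11, -0.001, 0], [0.115, -0.001, 0], [0.115, -0.001, 0], [0.115, -0.001, 0]]' --angular '[[0, 0, 0], [0, 0, 0], [0, 0, 0], [0, 0, 0], [0, 0, 0], [0, 0, 0], [0, 0, 0]]'

```text
clock: 39.0
tool_pos: [0.6035, -0.1686, 0.1425]
orientation: [-0.001, 1.569, 0.0]
force: [0.5, -0.1, -0.4]
finger_gap: 0.273
```

```bash
python3 - <<'E'
from h import *
s=bot.get_state();print(s['tool_pos'],s['force'],s['finger_gap'])
W=snap('wrist','w27.png')
im=cv2.imread('pics/w27.png');cv2.imwrite('pics/w27a.png',cv2.resize(im[70:320,120:440],None,fx=2.4,fy=2.4,interpolation=cv2.INTER_CUBIC))
E
```

```text
[ 0.60350843 -0.16860984  0.14246178] [ 0.49485874 -0.13655483 -0.36730933] 0.2733058549695313
```

View pics/w27a.png

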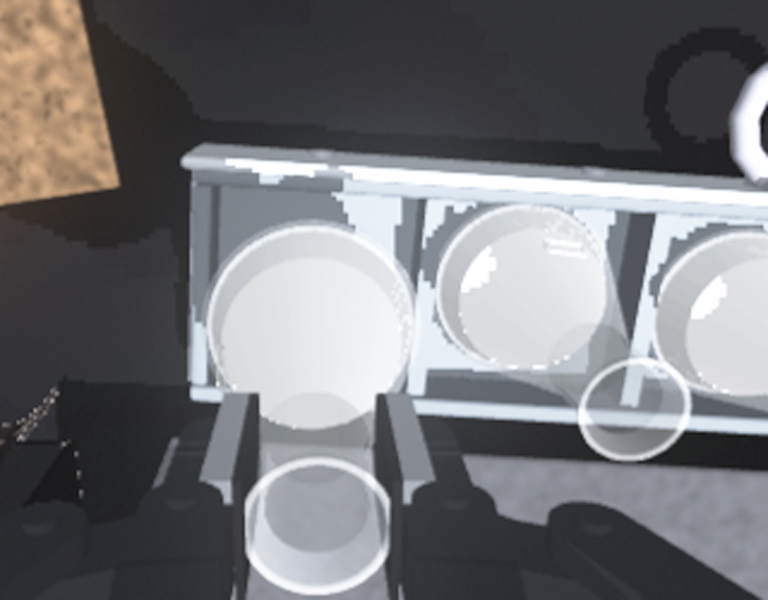

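```bash
python3 - <<'E'
from h import *
f=lambda x,y:(120+x/2.4-.3,70+y/2.4-.3)
W=load('w27.png')
chk('w27.png',f,np.array([.60351,-.16861,.14246]),(199,386),(416,392),(810,130),4,(318,527),(310,326),.0745)
a=plane(W,*f(416,391),.042);b=plane(W,*f(631,401),.042);print(np.linalg.norm(a-b),(a+b)/2-.0345*hx-.075*hy)
E
```

```text
div 0.07406323609701225 [ 0.60260096 -0.16885377  0.042     ]
eye [ 0.55048206 -0.01411366  0.04      ] [ 0.60720168 -0.16786309  0.04      ]
mouth [ 0.60328206 -0.16756726  0.17596   ] [-0.00022794  0.00104274  0.0335    ]
base [ 0.60560015 -0.16984934  0.06796   ] [ 0.00209015 -0.00123934 -0.0745    ]
0.07392125869134582 [ 0.60055768 -0.1697962   0.042     ]
```

Request:
drive_tool --jaw '[0, 0, 0, 0, 0, 0, 0, 0]' --dp '[[0.01, 0, -0.0015], [0.02, 0, -0.0015], [0.027, 0, -0.0015], [0.034, 0, -0.0015], [0.042, 0, -0.0015], [0.047, 0, -0.0015], [0.048, 0, -0.0015], [0.048, 0, -0.0015]]' --angular '[[0, 0, 0], [0, 0, 0], [0, 0, 0], [0, 0, 0], [0, 0, 0], [0, 0, 0], [0, 0, 0], [0, 0, 0]]'

```text
clock: 39.85
tool_pos: [0.6012, -0.1691, 0.0931]
orientation: [-0.0, 1.571, -0.0]
force: [0.1, 0.2, -0.9]
finger_gap: 0.273
```

```bash
python3 - <<'E'
from h import *
s=bot.get_state();print(s['tool_pos'],s['force'],s['finger_gap'])
W=snap('wrist','w28.png')
E
```

```text
[ 0.60119181 -0.16906982  0.09311548] [ 0.12732864  0.15957053 -0.91431358] 0.2729308711121041
```

View pics/w28.png

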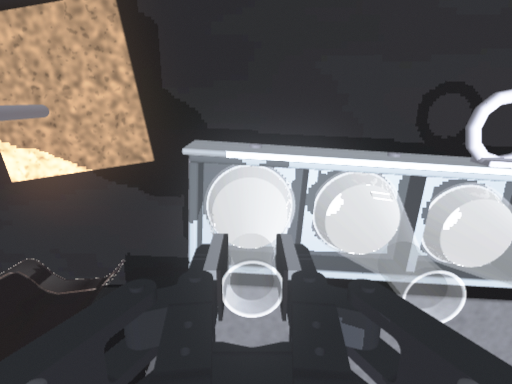

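Request:
drive_tool --jaw '[60, 60, 60, 60, 60, 60, 60, 60, 60, 60, 60, 60]' --dp '[[0.001, 0, 0], [0.001, 0, 0], [0.001, 0, 0], [0.001, 0, 0], [0.001, 0, 0], [-0.01, 0, 0], [-0.03, 0, 0], [-0.07, 0, 0], [-0.11, 0, 0], [-0.15, 0, 0], [-0.18, 0, 0], [-0.18, 0, 0]]' --angular '[[0, 0, 0], [0, 0, 0], [0, 0, 0], [0, 0, 0], [0, 0, 0], [0, 0, 0], [0, 0, 0], [0, 0, 0], [0, 0, 0], [0, 0, 0], [0, 0, 0], [0, 0, 0]]'

```text
clock: 41.1
tool_pos: [0.6038, -0.1701, 0.2793]
orientation: [-0.001, 1.561, -0.002]
force: [0.4, -0.7, -0.2]
finger_gap: 0.602
```

```bash
python3 - <<'E'
from h import *
s=bot.get_state();print(s['tool_pos'],s['force'],s['finger_gap'])
p=[.43,-.01,.25];Rt=go(p,np.radians(86.5))
E
```

```text
[ 0.6038062  -0.17006654  0.2793123 ] [ 0.35575656 -0.74393096 -0.16181198] 0.6019458902091365
dp [0.0274, 0.16, -0.1742] ang [3.47, 0.54, 0.1] rows>=4.8 cy 90.0
```

Request:
drive_tool --jaw '[30, 0, 0, 0, 0, 0, 0, 0, 0]' --dp '[[0, 0.04, -0.04], [0.01, 0.08, -0.08], [0.02, 0.12, -0.12], [0.027, 0.16, -0.16], [0.027, 0.16, -0.174], [0.027, 0.16, -0.174], [0.027, 0.16, -0.174], [0.027, 0.16, -0.174], [0.027, 0.16, -0.174]]' --angular '[[3.5, 0.5, 0], [3.5, 0.5, 0], [3.5, 0.5, 0], [3.5, 0.5, 0], [3.5, 0.5, 0], [3.5, 0.5, 0], [3.5, 0.5, 0], [3.5, 0.5, 0], [3.5, 0.5, 0]]'

```text
clock: 42.0
tool_pos: [0.4283, -0.0098, 0.2464]
orientation: [0.049, 1.578, -0.05]
force: [-0.1, -0.7, 0.7]
finger_gap: 0.002
```

```bash
python3 - <<'E'
from h import *
s=bot.get_state();print(s['tool_pos'],s['force'],s['finger_gap'],s['q'])
snap('scene','s29.png');snap('top','t29.png');snap('wrist','w29.png')
E
```

```text
[ 0.42830668 -0.00978724  0.24644117] [-0.09958355 -0.6612094   0.71317817] 0.0024264106491101267 [-0.3445663   0.13602896  0.28835299  2.08282632 -0.04808873  0.93670265
  1.47794016]
```

View pics/t29.png

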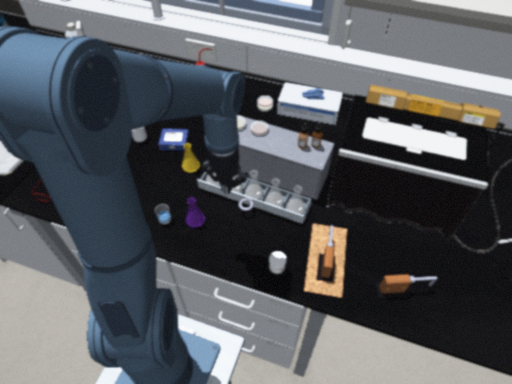

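View pics/w29.png

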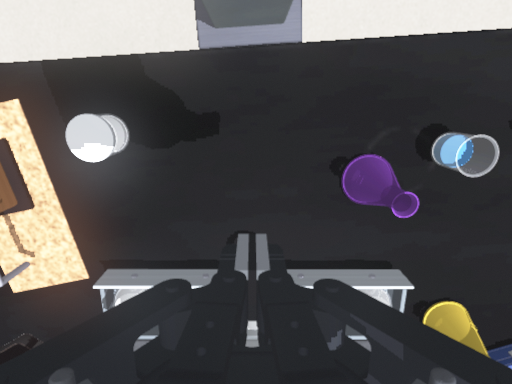

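```bash
cat >> h.py <<'E'
def tilt(p,th,yaw=psi):
    s=bot.get_state();R0=rot(s['orientation'])
    y=np.array([-np.sin(yaw),np.cos(yaw),0]);f=np.array([np.cos(yaw),np.sin(yaw),0]);t=np.radians(th)
    x=np.sin(t)*f-np.cos(t)*np.array([0,0,1.]);Rt=np.c_[x,y,np.cross(x,y)]
    print('dp',(R0.T@(np.array(p)-s['tool_pos'])).round(4).tolist(),'ang',np.degrees(R.from_matrix(R0.T@Rt).as_rotvec()).round(2).tolist())
    return Rt
E
python3 - <<'E'
from h import *
e=np.array([.547,-.0145,0]);p=e-.065*hx;p[2]=.032
print(p);tilt(p,20)
E
```

```text
[ 0.48212124 -0.01053184  0.032     ]
dp [0.2137, 0.0025, 0.0562] ang [-0.07, -20.5, 0.06]
```

Request:
drive_tool --jaw '[0, 0, 0, 0, 0, 0, 0, 0, 0, 0]' --dp '[[0.02, 0.002, 0.02], [0.05, 0.002, 0.04], [0.09, 0.002, 0.056], [0.13, 0.002, 0.056], [0.16, 0.002, 0.056], [0.19, 0.002, 0.056], [0.213, 0.002, 0.056], [0.213, 0.002, 0.056], [0.213, 0.002, 0.056], [0.213, 0.002, 0.056]]' --angular '[[0, -5, 0], [0, -10, 0], [0, -15, 0], [0, -20, 0], [0, -20.5, 0], [0, -20.5, 0], [0, -20.5, 0], [0, -20.5, 0], [0, -20.5, 0], [0, -20.5, 0]]'

```text
clock: 43.15
tool_pos: [0.481, -0.0389, 0.0632]
orientation: [-0.011, 1.238, -0.109]
force: [1.3, -0.1, -0.0]
finger_gap: -0.003
```

```bash
python3 - <<'E'
from h import *
s=bot.get_state();print(s['tool_pos'],s['force'],s['finger_gap'],s['q'],rot(s['orientation']).round(3))
snap('scene','s30.png');snap('top','t30.png');snap('wrist','w30.png')
p=s['tool_pos']+.05*hx; tilt([p[0],p[1],.032],20)
E
```

```text
[ 0.48097874 -0.03886822  0.06321754] [ 1.27330884 -0.05646918 -0.01760474] -0.0027080019603304153 [ 0.13026975  0.47112615 -0.26179906  2.33505761  1.47081054  0.23502284
 -0.01007837] [[ 0.322  0.077  0.944]
 [-0.089  0.995 -0.051]
 [-0.943 -0.067  0.327]]
dp [0.0458, 0.0028, 0.038] ang [0.5, -1.05, 3.99]
```

View pics/w30.png

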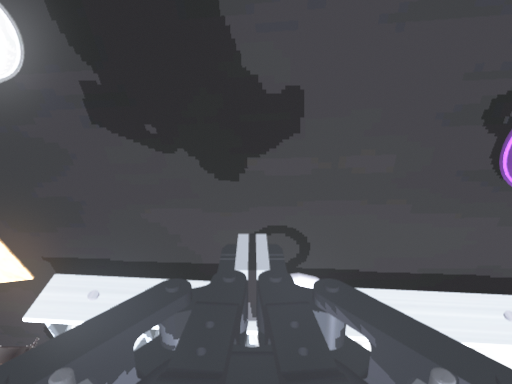

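View pics/s30.png

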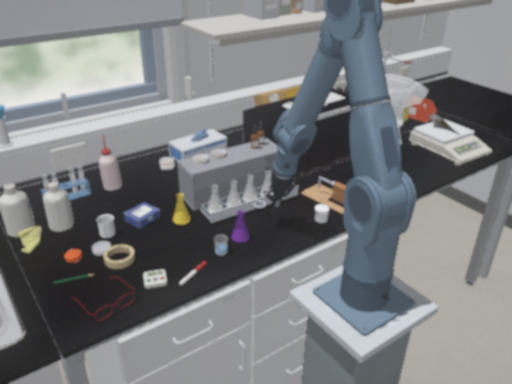

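```bash
python3 - <<'E'
from h import *
tilt([.48,-.012,.16],0)
s=bot.get_state();print(s['q'],s['tool_pos'])
E
```

```text
dp [-0.0938, 0.02, 0.03] ang [-0.2, 18.94, 4.04]
[ 0.12765381  0.47050906 -0.25973088  2.3351662   1.45707497  0.23502456
  0.0041044 ] [ 0.48010117 -0.03875015  0.06309214]
```

Request:
drive_tool --jaw '[0, 0, 0, 0, 0, 0]' --dp '[[-0.02, 0.005, 0], [-0.05, 0.01, 0], [-0.08, 0.015, 0.02], [-0.1, 0.02, 0.03], [-0.1, 0.02, 0.03], [-0.1, 0.02, 0.03]]' --angular '[[0, 3, 1], [0, 7, 2], [0, 12, 3], [0, 19, 4], [0, 19, 4], [0, 19, 4]]'

```text
clock: 43.9
tool_pos: [0.4829, -0.0075, 0.1721]
orientation: [0.058, 1.564, -0.042]
force: [1.9, -0.7, -0.4]
finger_gap: -0.001
```

```bash
python3 - <<'E'
from h import *
s=bot.get_state();print(s['q'],s['tool_pos'],rot(s['orientation']).round(3))
tilt([.48,-.012,.18],0)
E
```

```text
[ 0.50909595  0.42558568 -0.70981137  1.99623301  0.35765087  0.83900895
  1.11007933] [ 0.48289785 -0.00754859  0.1720792 ] [[ 0.006  0.063  0.998]
 [ 0.01   0.998 -0.063]
 [-1.     0.01   0.005]]
dp [-0.008, -0.0045, -0.0026] ang [-0.12, 0.31, -0.59]
```

Request:
drive_tool --jaw '[0, 0, 0, 0, 0, 0, 0, 0, 0, 0, 0, 0]' --dp '[[-0.01, 0, -0.01], [-0.01, 0, -0.02], [-0.01, 0, -0.03], [-0.01, 0, -0.03], [-0.01, 0, -0.03], [-0.01, 0, -0.03], [-0.01, 0, -0.03], [-0.01, 0, -0.03], [-0.01, 0, -0.03], [-0.01, 0, -0.03], [-0.01, 0, -0.03], [-0.01, 0, -0.03]]' --angular '[[8, 0, 0], [16, 0, 0], [24, 0, 0], [32, 0, 0], [40, 0, 0], [48, 0, 0], [56, 0, 0], [64, 0, 0], [72, 0, 0], [80, 0, 0], [88, 0, 0], [90, 0, 0]]'

```text
clock: 45.1
tool_pos: [0.4483, -0.008, 0.1768]
orientation: [1.262, 1.177, -1.256]
force: [0.9, 0.1, 0.0]
finger_gap: 0.003
```

```bash
python3 - <<'E'
from h import *
s=bot.get_state();print(s['q'],s['tool_pos'],rot(s['orientation']).round(3))
e=np.array([.547,-.0145,0]);p=e-.105*hx;p[2]=.1
go(p,psi)
E
```

```text
[ 0.26320653  0.30185061 -0.39900554  2.08357696  0.16051385  0.78256392
 -0.30121008] [ 0.44830799 -0.00803069  0.17683519] [[ 0.002  0.998 -0.068]
 [ 0.003 -0.068 -0.998]
 [-1.     0.002 -0.003]]
dp [0.0768, -0.0062, 0.0007] ang [-0.38, -0.19, -0.11] rows>=1.5 cy -3.9
```

Now open the jaws along x and go down in front of the eye.

Request:
drive_tool --jaw '[100, 100, 100, 100, 100, 100, 100, 100, 100, 100]' --dp '[[0, -0.006, 0], [0.02, -0.006, 0], [0.05, -0.006, 0], [0.077, -0.006, 0], [0.077, -0.006, 0], [0.077, -0.006, 0], [0.077, -0.006, 0], [0.11, -0.006, 0], [0.13, -0.006, 0], [0.13, -0.006, 0]]' --angular '[[0, 0, 0], [0, 0, 0], [0, 0, 0], [0, 0, 0], [0, 0, 0], [0, 0, 0], [0, 0, 0], [0, 0, 0], [0, 0, 0], [0, 0, 0]]' --newtons 100

```text
clock: 46.1
tool_pos: [0.4417, -0.0087, 0.0459]
orientation: [1.256, 1.179, -1.257]
force: [-0.6, -0.5, 0.0]
finger_gap: 0.999
```

```bash
python3 - <<'E'
from h import *
s=bot.get_state();print(s['q'],s['tool_pos'],s['force'],s['finger_gap'])
snap('scene','s31.png');snap('top','t31.png');snap('wrist','w31.png')
cv2.imwrite('pics/t31a.png',cv2.resize(cv2.imread('pics/t31.png')[140:240,170:330],None,fx=5,fy=5,interpolation=cv2.INTER_CUBIC))
e=np.array([.547,-.0145,0]);p=e-.105*hx;p[2]=.014
go(p,psi)
E
```

```text
[ 0.16377932  0.53941777 -0.29602939  2.16997445  0.33358574  0.47482192
 -0.45531122] [ 0.441723   -0.00869249  0.04592589] [-0.59834382 -0.52990118  0.03609917] 0.999156676632567
dp [0.0338, -0.0015, -0.0004] ang [-0.19, -0.02, -0.2] rows>=0.7 cy -3.7
```

View pics/w31.png

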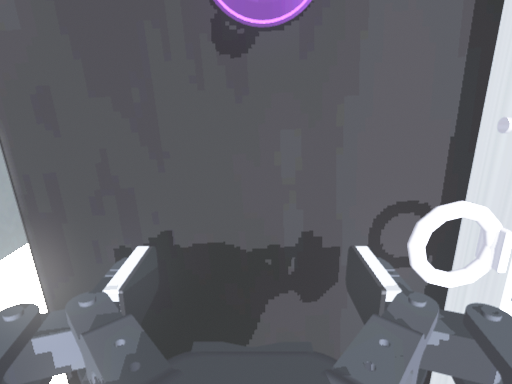

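View pics/t31a.png

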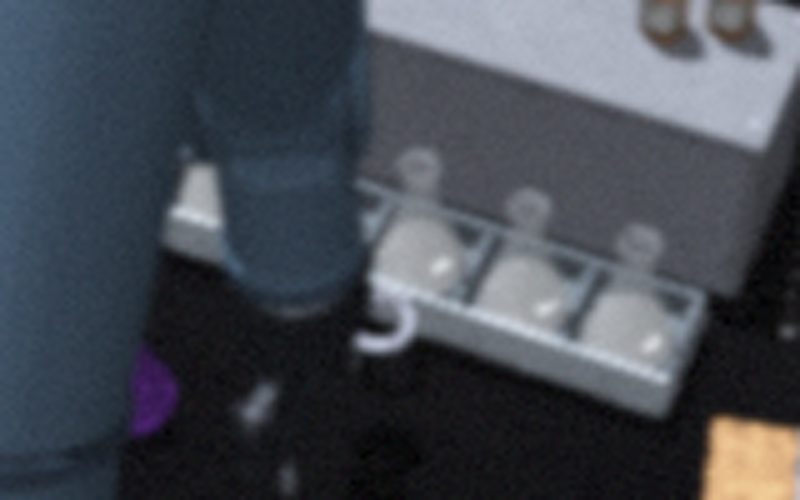

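Request:
drive_tool --jaw '[100, 100, 100, 100, 100]' --dp '[[0.015, -0.001, 0], [0.025, -0.001, 0], [0.032, -0.001, 0], [0.032, -0.001, 0], [0.032, -0.001, 0]]' --angular '[[0, 0, 0], [0, 0, 0], [0, 0, 0], [0, 0, 0], [0, 0, 0]]'

```text
clock: 46.75
tool_pos: [0.4417, -0.0086, 0.0147]
orientation: [1.257, 1.177, -1.255]
force: [-0.1, -0.2, 0.8]
finger_gap: 0.997
```

Request:
drive_tool --jaw '[100, 100, 100, 100, 100, 100]' --dp '[[0, 0.01, 0], [0, 0.02, 0], [0, 0.03, 0], [0, 0.04, 0], [0, 0.05, 0], [0, 0.05, 0]]' --angular '[[0, 0, 0], [0, 0, 0], [0, 0, 0], [0, 0, 0], [0, 0, 0], [0, 0, 0]]'

```text
clock: 47.35
tool_pos: [0.4938, -0.0119, 0.0148]
orientation: [1.259, 1.175, -1.254]
force: [0.2, -0.1, -0.7]
finger_gap: 1.002
```

```bash
python3 - <<'E'
from h import *
s=bot.get_state();print(s['q'],s['tool_pos'],s['force'],s['finger_gap'])
snap('scene','s32.png');snap('top','t32.png');snap('wrist','w32.png')
E
```

```text
[ 0.14896657  0.65367578 -0.26945939  2.05054093  0.35948846  0.47730343
 -0.45341506] [ 0.49382065 -0.01186165  0.01475255] [ 0.20621347 -0.05212702 -0.68875218] 1.0016406766357706
```

View pics/w32.png

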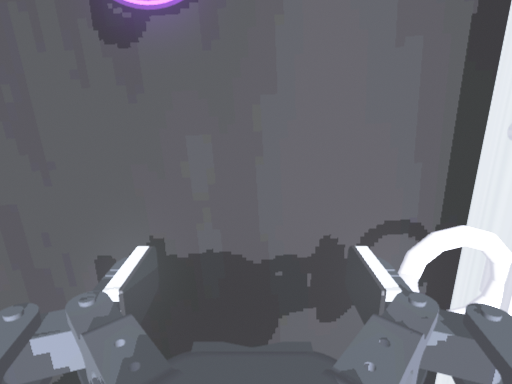

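```bash
python3 - <<'E'
from h import *
W=load('w31.png');print(plane(W,456,244,.04))
W=load('w32.png');print(plane(W,457,276,.04),plane(W,400,275,.04),plane(W,357,250,.025),plane(W,398,292,.025))
cv2.imwrite('pics/t32a.png',cv2.resize(cv2.imread('pics/t32.png')[140:240,170:330],None,fx=5,fy=5,interpolation=cv2.INTER_CUBIC))
E
```

```text
[ 0.54814205 -0.01391928  0.04      ]
[ 0.57673101 -0.01458177  0.04      ] [ 0.55333678 -0.01257205  0.04      ] [ 0.54040917 -0.00789681  0.025     ] [ 0.56027346 -0.03097075  0.025     ]
```

View pics/t32a.png

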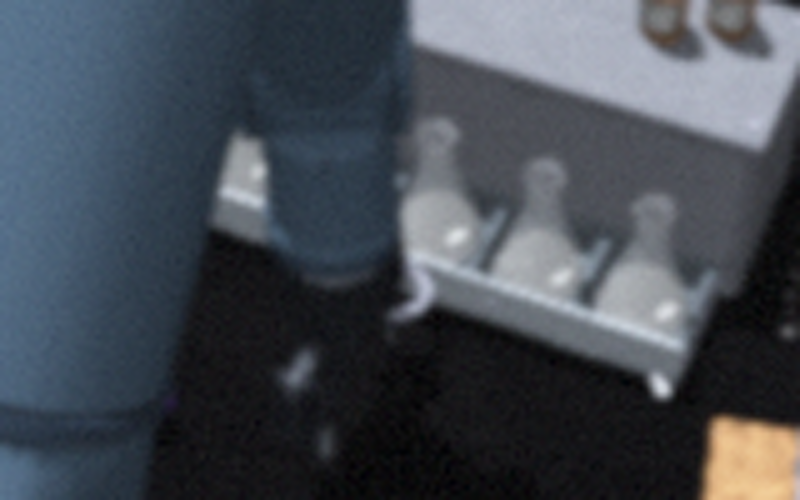

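Request:
drive_tool --jaw '[100, 100, 100, 100, 100, 100, 100, 100, 100, 100, 100, 100]' --dp '[[0, 0.005, 0], [0, 0.012, 0], [0, 0.02, 0], [0, 0.03, 0], [0, 0.04, 0], [0, 0.05, 0], [0, 0.06, 0], [0, 0.07, 0], [0, 0.08, 0], [0, 0.088, 0], [0, 0.094, 0], [0, 0.098, 0]]' --angular '[[0, 0, 0], [0, 0, 0], [0, 0, 0], [0, 0, 0], [0, 0, 0], [0, 0, 0], [0, 0, 0], [0, 0, 0], [0, 0, 0], [0, 0, 0], [0, 0, 0], [0, 0, 0]]'

```text
clock: 48.7
tool_pos: [0.59, -0.0182, 0.0147]
orientation: [1.258, 1.177, -1.255]
force: [-2.0, 0.4, -0.5]
finger_gap: 0.996
```

```bash
python3 - <<'E'
from h import *
s=bot.get_state();print(s['q'],s['tool_pos'],s['force'],s['finger_gap'])
snap('scene','s33.png');snap('top','t33.png');snap('wrist','w33.png')
E
```

```text
[ 0.16510702  0.75941665 -0.28694264  1.79906379  0.33738345  0.62938523
 -0.38618078] [ 0.58997254 -0.01818858  0.01474454] [-2.04965177  0.36294101 -0.48229498] 0.9958840654170623
```

View pics/w33.png

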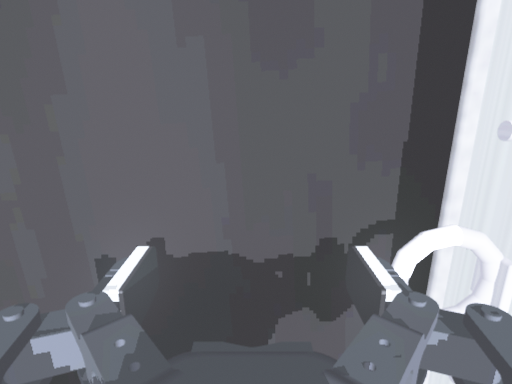

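View pics/s33.png

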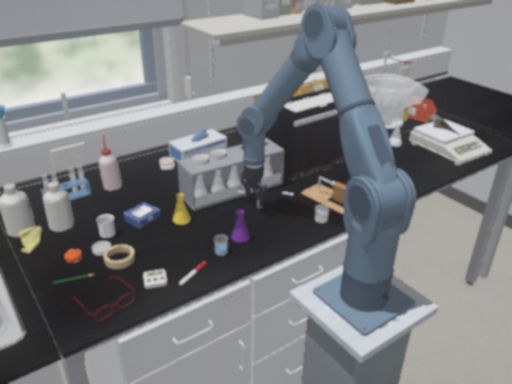

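Request:
drive_tool --jaw '[100, 100, 100, 100, 100, 100, 100]' --dp '[[0, 0.006, 0], [0, 0.012, 0], [0, 0.017, 0], [0, 0.021, 0], [0, 0.024, 0], [0, 0.026, 0], [0, 0.026, 0]]' --angular '[[0, 0, 0], [0, 0, 0], [0, 0, 0], [0, 0, 0], [0, 0, 0], [0, 0, 0], [0, 0, 0]]'

```text
clock: 49.55
tool_pos: [0.6157, -0.0198, 0.0148]
orientation: [1.258, 1.177, -1.255]
force: [-0.9, -0.5, -0.5]
finger_gap: 1.001
```

```bash
python3 - <<'E'
from h import *
s=bot.get_state();print(s['tool_pos'],s['force'],s['finger_gap'])
W=snap('wrist','w34.png')
E
```

```text
[ 0.61573932 -0.01980834  0.01479378] [-0.92696511 -0.51141958 -0.51197582] 1.0007321796896473
```

View pics/w34.png

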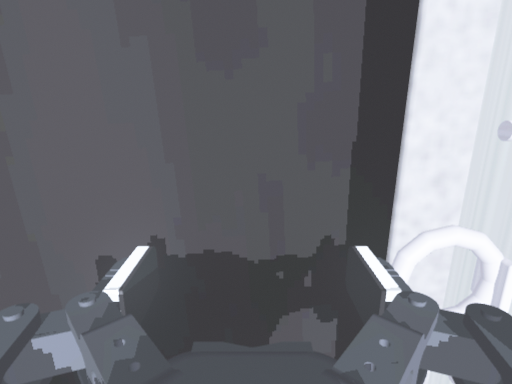

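Request:
drive_tool --jaw '[100, 100, 100, 100]' --dp '[[0, 0.002, 0], [0, 0.004, 0], [0, 0.004, 0], [0, 0.004, 0]]' --angular '[[0, 0, 0], [0, 0, 0], [0, 0, 0], [0, 0, 0]]'

```text
clock: 50.0
tool_pos: [0.6173, -0.02, 0.0145]
orientation: [1.255, 1.18, -1.258]
force: [-6.5, 0.5, 5.8]
finger_gap: 1.003
```

Request:
drive_tool --jaw '[100, 100, 100]' --dp '[[0, 0.002, 0], [0, 0.003, 0], [0, 0.003, 0]]' --angular '[[0, 0, 0], [0, 0, 0], [0, 0, 0]]'

```text
clock: 50.3
tool_pos: [0.6175, -0.02, 0.0142]
orientation: [1.252, 1.183, -1.263]
force: [-15.3, 1.3, 11.6]
finger_gap: 1.002
```

```bash
python3 - <<'E'
from h import *
s=bot.get_state();print(s['tool_pos'],s['force'],s['finger_gap'])
W=snap('wrist','w35.png')
E
```

```text
[ 0.61746321 -0.01998657  0.01419416] [-15.27113085   1.34141232  11.60918268] 1.0016787475262419
```

View pics/w35.png

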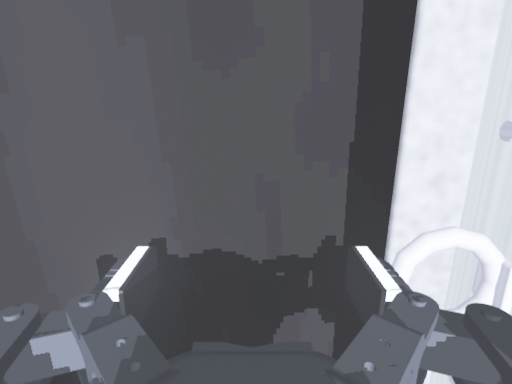

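Request:
drive_tool --jaw '[100, 100, 100, 100, 100, 100, 100, 100, 100, 100, 100, 100]' --dp '[[0, -0.01, 0], [0, -0.03, 0], [0, -0.06, 0], [-0.02, -0.09, 0], [-0.06, -0.11, 0], [-0.11, -0.11, 0], [-0.16, -0.12, 0], [-0.2, -0.13, 0], [-0.24, -0.14, 0], [-0.28, -0.16, 0], [-0.28, -0.16, 0], [-0.28, -0.16, 0]]' --angular '[[0, 0, 0], [0, 0, 0], [0, 0, 0], [0, 0, 0], [0, 0, 0], [0, 0, 0], [0, 0, 0], [0, 0, 0], [0, 0, 0], [0, 0, 0], [0, 0, 0], [0, 0, 0]]'

```text
clock: 51.55
tool_pos: [0.4627, -0.0103, 0.2953]
orientation: [1.258, 1.174, -1.254]
force: [-1.0, -0.9, -1.3]
finger_gap: 1.001
```

```bash
python3 - <<'E'
from h import *
s=bot.get_state();print(s['q'],s['tool_pos'],s['force'],s['finger_gap'])
snap('wrist','w36.png')
p=[.44,.07,.3];go(p,np.radians(90))
E
```

```text
[ 0.32630246  0.16743805 -0.44727307  1.92023486  0.08392005  1.06716396
 -0.22061161] [ 0.46265987 -0.01025986  0.29533342] [-0.97909768 -0.86891224 -1.34359416] 1.0012589017535045
dp [-0.0059, -0.0273, -0.0786] ang [86.29, -0.07, -0.1] rows>=10.0 cy -3.7
```

View pics/w36.png

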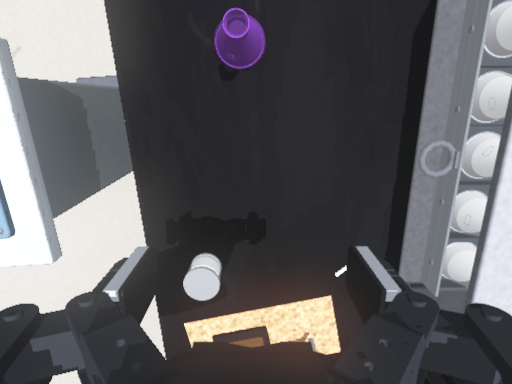

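```bash
python3 - <<'E'
from h import *
W=load('w36.png');print(plane(W,437.5,158,.04))
snap('scene','s37.png');snap('top','t37.png')
cv2.imwrite('pics/t37a.png',cv2.resize(cv2.imread('pics/t37.png')[100:300,190:440],None,fx=3,fy=3,interpolation=cv2.INTER_CUBIC))
cv2.imwrite('pics/s37a.png',cv2.resize(cv2.imread('pics/s37.png')[130:260,140:400],None,fx=3,fy=3,interpolation=cv2.INTER_CUBIC))
E
```

```text
[ 0.69784935 -0.02381433  0.04      ]
```

View pics/t37a.png

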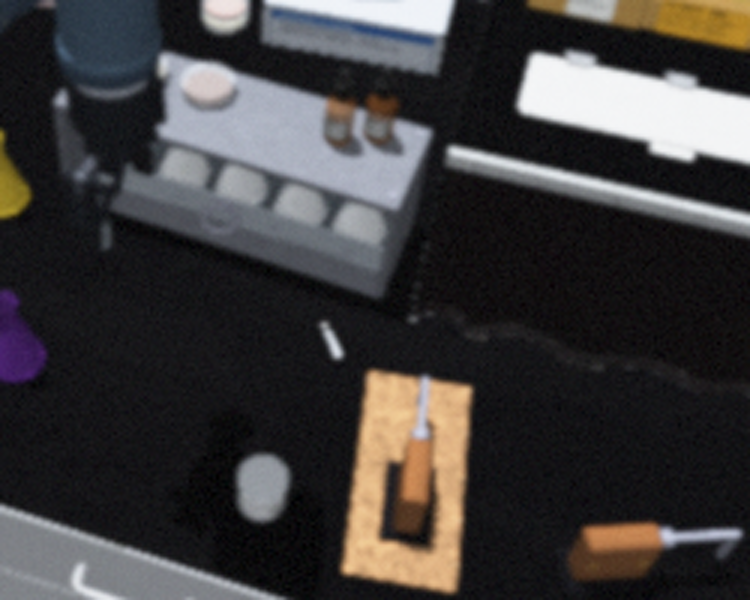

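View pics/s37a.png

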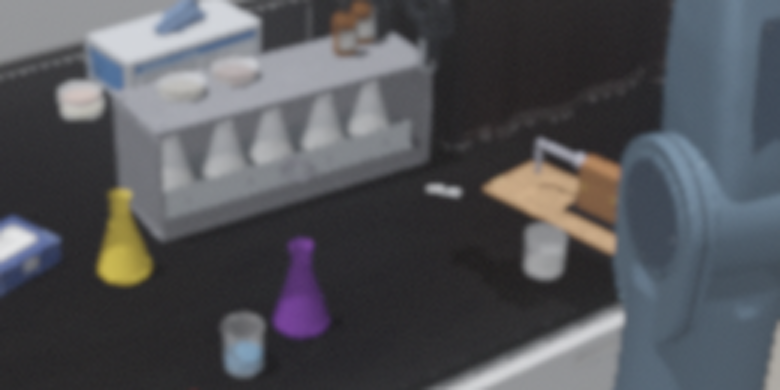

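```bash
python3 - <<'E'
from h import *
print(bot.hand_in(),bot.get_state()['clock'])
E
```

```text
the job is handed in; nothing more can be done
the job is handed in; nothing more can be done
```

I did all the steps in order and handed the job in at about 52 s on the robot's clock. No verdict was reported.

- **Drawing out:** I took the hook from its mat, lowered its tip into the eye with the tray home, and pulled to the front stop, where the force rose to about 10 N. I then stood the hook back on the mat.
- **Flasks:** The tray already held flasks in pockets 0 and 2. The three clear spares went into pockets 1, 3 and 4, with no contact force as they went down.
- **Pushing home:** My first try, with the gripper tilted, ran close to the arm's joint limits and touched nothing. I pushed the eye with the front finger of the open gripper instead, to a hard stop at about 15 N.

**Last checks:**
- The final pictures show five upright flasks in the tray and the hook upright on its mat. The beaker and jar appear to be where they started, and the gripper is clear at about 0.30 m up.
- The eye measured x = 0.698 m, against 0.699 m before the pull, so the tray reads home to about 1 mm. The eye's y read about 2 mm off the first measurement, which is within the camera calibration.
- I did not measure each flask's position again after the push. No check failed.

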